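Set the gauge stand for a batch of bolts

ROBOT

A 6-joint arm with a two-finger parallel gripper is mounted at the origin on the work surface. World frame = base frame: x ahead of the robot, y to its left, z up, the work surface at z = 0. Lengths are in m, angles in degrees, forces in N, time in s.
With the tool pointing down it reaches from about 0.25 to 0.775 m from the base axis. Payload 8.9 kg.
Tool frame: the origin (TCP) lies on the front face of the gripper's body, between the roots of the fingers; the fingertips stand 73 mm ahead of it and the grasp point (between the pads) lies env.grasp_offset ahead of it (env.grasp_offset is the distance from the TCP to the grasp point, in m); z points along the fingers, y is the line along which they close (so a half turn about z gives the same grasp; the last joint's range is limited). The gripper opens to 85 mm and grips with 20 to 120 N. Pads are 22 mm wide; open, the fingers measure 114 mm over their backs; the gripper's body (76 mm by 85 mm) begins 54 mm behind the grasp point. The pads swing forward as they close: fully open they stand 13 mm farther back than shut.
Start: joints at [67.706, 16.656, -8.789, 64.555, 0, 82.019], TCP at [0.13, 0.509, 0.304] pointing down, gripper open.
Joint ranges: [-144.48, 144.48], [-52.06, 99.96], [-74.48, 78.29], [-112.23, 115.85], [-86.99, 84.42], [-180, 180]. Speed limits (degrees/s): [127.2, 127.2, 159.86, 180, 180, 180].

INTERFACE

Orientations are given as a 3x3 rotation matrix whose columns are the frame's x, y, z axes.
In Python, from bench import env, cams gives the robot as it stands.
- The arm moves only by the tool carry_out, never from a script. Its argument "motion" is a list of rows, each an object of numbers: "gripper": the finger opening in mm, from 0 to 85.4; "x", "y", "z": the shift along the tool's x, y, z in mm; "wx", "wy", "wz": the turn, a rotation vector about the tool's x, y, z in rad. A call has 1 to 8 rows; each row is the pose to reach, as a shift and turn from the pose commanded when the call began, along the tool's axes at that moment; what a row does not reach only later rows make up. A row lasts 1/8 s, in which the tool goes at most 62.5 mm and 10.7 degrees, less where a joint would pass 70% of its speed; a pose out of reach is approached as far as the arm can. A call with a gripper value outside its range is refused whole. The fingers move at their own pace and stop on an object; the grip force is fixed at half the most. Time passes only in rows, so rows that repeat a pose let the fingers close. It gives the time, the measured TCP pose, the force, the opening and the grip force at its end, in the units of the state.
- env.sense(): the state, without advancing time (a new reading comes with each control period).
- cams.capture(name): name is "scene" or "top" or "wrist"; returns (picture, depth): 480x640x3 uint8, blue, green, red; 480x640 float32, m along the optical axis (not along the pixel's ray), 0 where there is no reading.
- cams.calibration(name): a dict with "fx", "fy", "cx", "cy" (pixels), "R" (3x3) and "t" (3): a world point X has camera coordinates R X + t. Camera axes: x right, y down, z forward; pixel columns grow to the right and rows downward; lengths in m; the calibration is good to about 2 mm. A picture is of the moment at which its call begins: read the wrist's pose just before it. calibration takes no time and is no camera call; for the wrist camera it gives the pose at the moment of the call.
- env.finish_job(): hands the job in; it is judged then, once.
The state is a dict: "time_s": time; "joints": joint angles; "joint_vel": joint speeds; "effort": joint torques, N m; "eef_pos": TCP position; "tool_rot": TCP orientation; "force": force on the tool from outside, world axes, zero at the start; "ft_torque": the same for the moment, N m; "grip_width": finger opening in m; "gripper_force": force on a finger pad.
Only numpy, scipy, OpenCV 4.12 (cv2) and the standard library are available. Lean on these libraries where they do the work, as an engineer would, in place of code of your own. Each camera call takes 0.05 s, during which the arm holds its last target. There are 200 camera calls.

TASK

Change the gauge stand over to this batch of big bolts. It is still locked down over the plain bar of the last job: first swing the clamp lever up to loosen it, then raise the stop, take the bar out and lay it flat in the open plastic drawer, and lay any one of the bolts on its side in the vee blocks, its shank resting in both vees below the raised stop. Bring the stop down until its foot touches that bolt, and only then swing the clamp lever fully down again to lock it. Lay every other bolt on its side in the notched wooden rack, one to a notch, its shank down in the notches of both rails; do not knock over the oil bottle or the jar.

Things in the scene. Friction and masses are not known exactly. Their poses are not given: they have to be found in the camera images.
- stand: Gauge stand, fixed: green base 190 x 230 x 20 mm, two steel vee blocks, a column. Origin: bench level, under the vee axis, midway between the blocks; y along the vee axis, x across it towards the column, z up. Base spans x -60..130, y -128..102 mm. Column 25 mm thick, 290 mm high, at x 90, y -46. The carriage block on it is a 46 mm cube; an arm 20 wide, 18 high joins it to the stop.
- vee (a point): Bottom line of the 90 degree vee, midway between the blocks, 45 mm above the bench; axes of the stand. Each block is 20 mm long (|y| 36..56 mm; the gap between is open down to the base), 64 mm wide, top 61 mm above the bench; vee 32 mm wide at the top. A seated 24 mm shank has its axis 17 mm and its top 29 mm above this point; the seated 30 mm bar has its axis 21 mm above.
- stop (a joint): Stop height (m): 0 = highest, grows as it is lowered, to 0.125 at most; 0.096 puts the foot on a bolt seated in the vees. Starts at about 0.08, just above the bar. Carriage and stop weigh 5 N and slide on the column with 12 N of friction: 7 N downwards moves them (17 N upwards), and they stay where left, clamped or not.
- stop_foot (a point): Centre of the underside of the stop's foot, a disc 18 mm wide, above the block on the stand's -y side (x 0, y -46 mm in the stand's frame); 170 mm above the bench when the stop is at its highest. Axes of the stand. A 12 mm rod rises from the foot to a round boss 28 mm wide (48..72 mm above this point), from which the arm (51..69 mm above) runs along +x to the carriage.
- stop_knob (a point): Centre of the flat top of the black push knob, 26 mm in diameter and 24 mm high, straight above the stop's foot (96 mm above it); moves with the stop. Push it down, or grip it, to move the stop.
- clamp (a joint): Clamp lever angle (rad): 0 = loose, the lever leans 45 degrees up and forward (to the stand's -x); grows as it is swung down; 0.785 = locked, lever level, pointing to the stand's -x. Starts locked, above 0.7. Friction 0.15 N m, 2 to 3 N near the ball; it stays where left.
- clamp_axis (a point): Pivot of the clamp lever on the carriage; moves with the stop: x 90, y -112 mm in the stand's frame and 60 mm above the stop's foot. Axes of the stand. The lever swings about y in the plane y = -112 mm: a 12 mm round bar, 80 mm from the pivot to the centre of a 22 mm ball.
- clamp_tip (a point): Centre of the black ball at the end of the clamp lever.
- bar: Plain aluminium bar without a head, 30 mm in diameter, 130 mm long, 0.25 kg, lying in the vee blocks at the start. Origin: its centre; y along its length.
- drawer: Cream plastic small-parts drawer taken from its cabinet, open on the bench, fixed: outside 125 (x) x 200 (y) x 55 mm high, walls and floor 4 mm. Origin: centre of its underside; y along its long side, z up.
- rack: Pale wooden notched rack, fixed: two rails on a 10 mm base 225 (x) x 112 (y) mm. Origin: bench level, under the middle notch, midway between the rails; bolts lie along y. Rails |y| 36..56 mm (open between), 46 mm high, with three pairs of 90 degree vee notches at x -75, 0, 75 mm, 32 mm wide at the top, bottom 30 mm above the bench; a seated shank's axis is 47 mm above it.
- bolt_a: A steel hexagon-head bolt standing on its head at the start: head 41 mm across flats (47 over corners), 15 mm thick; shank 24 mm in diameter, 140 mm long; 0.66 kg; balances 65 mm from the origin. Origin: centre of the head's outer face, at bench level when upright; z along the axis to the free end (under-head face at 15, middle of the shank at 85, free end at 155 mm). May be absent.
- bolt_b: Another bolt, just like bolt_a; same frame. May be absent.
- bolt_c: Another bolt, just like bolt_a; same frame. May be absent.
- bolt_d: Another bolt, just like bolt_a; same frame. May be absent.
- oil: White plastic oil bottle with a black cap, 60 mm in diameter, 160 mm high, standing on the bench beyond the stand; bystander. Origin: centre of its underside.
- paste: Amber glass jar with a steel lid, 76 mm in diameter, 75 mm high, standing on the bench; bystander. Origin: centre of its underside.
Things that resemble listed ones, but are neither listed nor needed, are in the scene too. There is more than one size of the bar; the job needs the largest.

How it is judged (in metres and radians):
On the way, in this order (a step that is already met when the one before it is completed fails the run):
1. the clamp lever is swung up, loose, before the stop is raised (value of joint clamp below 0.4 rad and z of stop_foot in the frame of stand below 0.105 m), for 0.1 s.
2. a bolt lies on its side in both vee blocks, the stop still raised clear of it and the clamp loose (((x of bolt_a in the frame of stand between -0.004 and 0.004 m and (y of bolt_a in the frame of stand between -0.103 and -0.067 m or y of bolt_a in the frame of stand between 0.067 and 0.103 m) and z of bolt_a in the frame of stand between 0.059 and 0.065 m and angle between the z axis of bolt_a and the y axis of stand, either way round below 0.08 rad) or (x of bolt_b in the frame of stand between -0.004 and 0.004 m and (y of bolt_b in the frame of stand between -0.103 and -0.067 m or y of bolt_b in the frame of stand between 0.067 and 0.103 m) and z of bolt_b in the frame of stand between 0.059 and 0.065 m and angle between the z axis of bolt_b and the y axis of stand, either way round below 0.08 rad) or (x of bolt_c in the frame of stand between -0.004 and 0.004 m and (y of bolt_c in the frame of stand between -0.103 and -0.067 m or y of bolt_c in the frame of stand between 0.067 and 0.103 m) and z of bolt_c in the frame of stand between 0.059 and 0.065 m and angle between the z axis of bolt_c and the y axis of stand, either way round below 0.08 rad) or (x of bolt_d in the frame of stand between -0.004 and 0.004 m and (y of bolt_d in the frame of stand between -0.103 and -0.067 m or y of bolt_d in the frame of stand between 0.067 and 0.103 m) and z of bolt_d in the frame of stand between 0.059 and 0.065 m and angle between the z axis of bolt_d and the y axis of stand, either way round below 0.08 rad)) and z of stop_foot in the frame of stand above 0.085 m and value of joint clamp below 0.4 rad), for 0.2 s.
3. the stop's foot is down on that bolt, the clamp still loose (((x of bolt_a in the frame of stand between -0.004 and 0.004 m and (y of bolt_a in the frame of stand between -0.103 and -0.067 m or y of bolt_a in the frame of stand between 0.067 and 0.103 m) and z of bolt_a in the frame of stand between 0.059 and 0.065 m and angle between the z axis of bolt_a and the y axis of stand, either way round below 0.08 rad) or (x of bolt_b in the frame of stand between -0.004 and 0.004 m and (y of bolt_b in the frame of stand between -0.103 and -0.067 m or y of bolt_b in the frame of stand between 0.067 and 0.103 m) and z of bolt_b in the frame of stand between 0.059 and 0.065 m and angle between the z axis of bolt_b and the y axis of stand, either way round below 0.08 rad) or (x of bolt_c in the frame of stand between -0.004 and 0.004 m and (y of bolt_c in the frame of stand between -0.103 and -0.067 m or y of bolt_c in the frame of stand between 0.067 and 0.103 m) and z of bolt_c in the frame of stand between 0.059 and 0.065 m and angle between the z axis of bolt_c and the y axis of stand, either way round below 0.08 rad) or (x of bolt_d in the frame of stand between -0.004 and 0.004 m and (y of bolt_d in the frame of stand between -0.103 and -0.067 m or y of bolt_d in the frame of stand between 0.067 and 0.103 m) and z of bolt_d in the frame of stand between 0.059 and 0.065 m and angle between the z axis of bolt_d and the y axis of stand, either way round below 0.08 rad)) and z of stop_foot in the frame of stand between 0.0715 and 0.0755 m and value of joint clamp below 0.4 rad), for 0.1 s.
4. the clamp lever is swung down to lock, the foot still on the bolt (((x of bolt_a in the frame of stand between -0.004 and 0.004 m and (y of bolt_a in the frame of stand between -0.103 and -0.067 m or y of bolt_a in the frame of stand between 0.067 and 0.103 m) and z of bolt_a in the frame of stand between 0.059 and 0.065 m and angle between the z axis of bolt_a and the y axis of stand, either way round below 0.08 rad) or (x of bolt_b in the frame of stand between -0.004 and 0.004 m and (y of bolt_b in the frame of stand between -0.103 and -0.067 m or y of bolt_b in the frame of stand between 0.067 and 0.103 m) and z of bolt_b in the frame of stand between 0.059 and 0.065 m and angle between the z axis of bolt_b and the y axis of stand, either way round below 0.08 rad) or (x of bolt_c in the frame of stand between -0.004 and 0.004 m and (y of bolt_c in the frame of stand between -0.103 and -0.067 m or y of bolt_c in the frame of stand between 0.067 and 0.103 m) and z of bolt_c in the frame of stand between 0.059 and 0.065 m and angle between the z axis of bolt_c and the y axis of stand, either way round below 0.08 rad) or (x of bolt_d in the frame of stand between -0.004 and 0.004 m and (y of bolt_d in the frame of stand between -0.103 and -0.067 m or y of bolt_d in the frame of stand between 0.067 and 0.103 m) and z of bolt_d in the frame of stand between 0.059 and 0.065 m and angle between the z axis of bolt_d and the y axis of stand, either way round below 0.08 rad)) and z of stop_foot in the frame of stand between 0.0715 and 0.0755 m and value of joint clamp above 0.65 rad), for 0.2 s.
At the end, for the whole second after the job is handed in: One bolt lies in both vees (middle within 18 mm, seated within 3 mm), the stop's foot on it (+1.5, -2.5 mm), the lever down (over 0.65 rad). All other bolts lie in rack notches (same tolerances). The bar lies flat in the drawer. All at rest; a bolt's head may point either way (all of step 4 and ((x of bolt_a in the frame of stand between -0.004 and 0.004 m and (y of bolt_a in the frame of stand between -0.103 and -0.067 m or y of bolt_a in the frame of stand between 0.067 and 0.103 m) and z of bolt_a in the frame of stand between 0.059 and 0.065 m and angle between the z axis of bolt_a and the y axis of stand, either way round below 0.08 rad) or (x of bolt_a in the frame of rack between -0.085 and 0.085 m and (y of bolt_a in the frame of rack between -0.103 and -0.067 m or y of bolt_a in the frame of rack between 0.067 and 0.103 m) and z of bolt_a in the frame of rack between 0.044 and 0.05 m and angle between the z axis of bolt_a and the y axis of rack, either way round below 0.08 rad)) and ((x of bolt_b in the frame of stand between -0.004 and 0.004 m and (y of bolt_b in the frame of stand between -0.103 and -0.067 m or y of bolt_b in the frame of stand between 0.067 and 0.103 m) and z of bolt_b in the frame of stand between 0.059 and 0.065 m and angle between the z axis of bolt_b and the y axis of stand, either way round below 0.08 rad) or (x of bolt_b in the frame of rack between -0.085 and 0.085 m and (y of bolt_b in the frame of rack between -0.103 and -0.067 m or y of bolt_b in the frame of rack between 0.067 and 0.103 m) and z of bolt_b in the frame of rack between 0.044 and 0.05 m and angle between the z axis of bolt_b and the y axis of rack, either way round below 0.08 rad)) and ((x of bolt_c in the frame of stand between -0.004 and 0.004 m and (y of bolt_c in the frame of stand between -0.103 and -0.067 m or y of bolt_c in the frame of stand between 0.067 and 0.103 m) and z of bolt_c in the frame of stand between 0.059 and 0.065 m and angle between the z axis of bolt_c and the y axis of stand, either way round below 0.08 rad) or (x of bolt_c in the frame of rack between -0.085 and 0.085 m and (y of bolt_c in the frame of rack between -0.103 and -0.067 m or y of bolt_c in the frame of rack between 0.067 and 0.103 m) and z of bolt_c in the frame of rack between 0.044 and 0.05 m and angle between the z axis of bolt_c and the y axis of rack, either way round below 0.08 rad)) and ((x of bolt_d in the frame of stand between -0.004 and 0.004 m and (y of bolt_d in the frame of stand between -0.103 and -0.067 m or y of bolt_d in the frame of stand between 0.067 and 0.103 m) and z of bolt_d in the frame of stand between 0.059 and 0.065 m and angle between the z axis of bolt_d and the y axis of stand, either way round below 0.08 rad) or (x of bolt_d in the frame of rack between -0.085 and 0.085 m and (y of bolt_d in the frame of rack between -0.103 and -0.067 m or y of bolt_d in the frame of rack between 0.067 and 0.103 m) and z of bolt_d in the frame of rack between 0.044 and 0.05 m and angle between the z axis of bolt_d and the y axis of rack, either way round below 0.08 rad)) and linear speed of each of bolt_a, bolt_b, bolt_c, bolt_d, bar below 0.03 m/s and x of bar in the frame of drawer between -0.06 and 0.06 m and y of bar in the frame of drawer between -0.096 and 0.096 m and z of bar in the frame of drawer between 0.01 and 0.035 m); the robot touches nothing.
It fails at once if the oil bottle or the jar is knocked over (angle between any of oil, paste's own z axis and vertical above 0.9 rad).
Of bolt_a, bolt_b, bolt_c, bolt_d only 2 to 4 are there at a start; the rules pass over those that are not, and their reading is None.
At some moment in a run one of bolt_a, bolt_c may be knocked a few centimetres aside while the robot is not near it.
It also fails if it takes over 210 s, if anything falls off the work surface, if the arm or the gripper's body presses on something with over 40 N, if the wrist force passes 120 N, or if a joint passes its speed limit or range.

## Working session

There is one attempt and no reset: what is moved stays moved. The work goes in short steps, Python scripts to look and compute and a tool call to move; the robot and the scene stay as the last step left them, time stands still between calls to the robot, and variables do not carry over. Pictures are saved under pics/ and viewed, at most 14 in all, crops included, and the job is handed in when it is done.

Besides the shell and the picture viewer there is one more tool, called as name(argument=value, ...), one argument or row to a line, values as JSON. carry_out: Moves the arm, as the interface text tells. Its arguments: {"type":"object","properties":{"motion":{"type":"array"}},"required":["motion"]}

```bash
ls; mkdir -p pics
python3 - <<'E'
from bench import env,cams
import cv2,numpy as np
print(env.grasp_offset, env.sense())
for n in("scene","top"):
    p,d=cams.capture(n);cv2.imwrite(f"pics/{n}0.png",p);np.save(f"pics/{n}0.npy",d)
    c=cams.calibration(n);print(n,{k:np.round(v,3).tolist() for k,v in c.items()},(d>0).mean())
E
```

```text
pics
0.0539 {'time_s': 0.0, 'joints': array([ 6.77079494e+01,  1.66904147e+01, -8.82988386e+00,  6.45542017e+01,
        2.79174050e-04,  8.20186501e+01]), 'joint_vel': array([-0.06708728, -0.04551458, -0.04096113, -0.04834529, -0.02025276,
       -0.03056546]), 'effort': array([-2.14517956e-05, -5.37139213e+01,  3.31376982e+01,  1.58822571e-02,
       -1.02464230e-04,  2.57643353e-05]), 'eef_pos': array([0.12963827, 0.50840101, 0.30332648]), 'tool_rot': array([[-9.68969537e-01,  2.47179668e-01, -4.97738231e-04],
       [ 2.47180100e-01,  9.68968810e-01, -1.20124587e-03],
       [ 1.85369265e-04, -1.28700164e-03, -9.99999155e-01]]), 'force': array([ 0.23651434, -0.65661821,  1.44285082]), 'ft_torque': array([-0.03831945,  0.00769868,  0.04197921]), 'gripper_force': 0.0, 'grip_width': 0.08564390470164421}
scene {'fx': 465.731, 'fy': 465.731, 'cx': 315.648, 'cy': 235.617, 'R': [[-0.792, 0.61, 0.004], [0.505, 0.659, -0.557], [-0.343, -0.439, -0.831]], 't': [0.403, -0.257, 1.502]} 0.9960416666666667
top {'fx': 467.734, 'fy': 467.734, 'cx': 314.763, 'cy': 232.464, 'R': [[-0.027, -1.0, 0.001], [-0.998, 0.027, -0.058], [0.058, -0.003, -0.998]], 't': [0.112, 0.577, 1.36]} 0.9960514322916667
```

View pics/scene0.png

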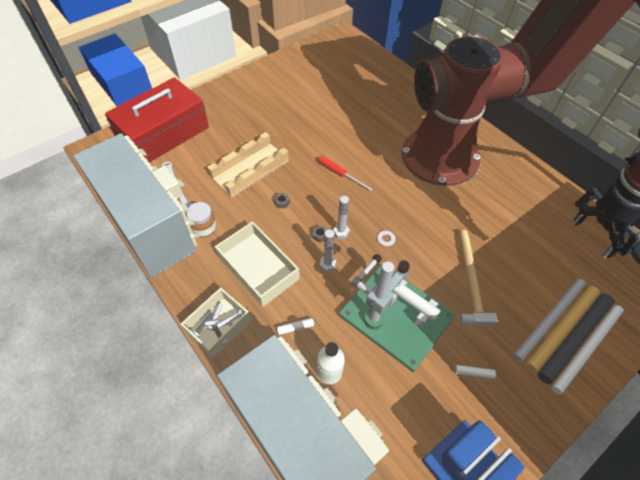

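View pics/top0.png

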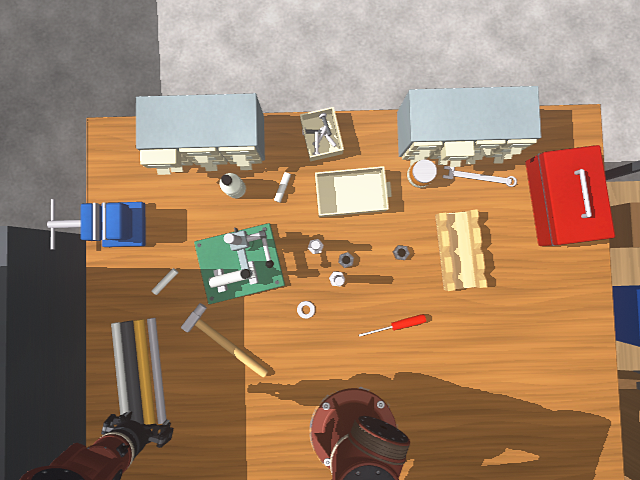

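The scene view shows two upright bolts, at about (343,215) and (328,250). The stand is at (395,310), the rack at (248,163) and the drawer at (257,262). The top view has the bolts at (316,246) and (337,279), the stand at (240,263), the drawer at (352,190), the rack at (464,250), the jar at (424,172) and the oil at (232,185). The dark items are nuts.

```bash
cat > h.py <<'E'
import numpy as np,cv2
from bench import env,cams
def cloud(n,p=None,d=None):
    c=cams.calibration(n)
    if p is None:p,d=cams.capture(n)
    v,u=np.mgrid[:480,:640]
    X=np.stack([(u-c["cx"])/c["fx"]*d,(v-c["cy"])/c["fy"]*d,d],-1)
    return p,d,(X-np.array(c["t"]))@np.array(c["R"])   # R^T(X-t)
def load(n,k=0):
    return cloud(n,cv2.imread(f"pics/{n}{k}.png"),np.load(f"pics/{n}{k}.npy"))
E
python3 - <<'E'
from h import *
p,d,W=load("top")
hsv=cv2.cvtColor(p,cv2.COLOR_BGR2HSV)
Z=W[...,2]
g=(hsv[...,0]>60)&(hsv[...,0]<95)&(hsv[...,1]>80)&(abs(Z-.02)<.008)
P=W[g];print("green",len(P),P.mean(0))
r=cv2.minAreaRect(P[:,:2].astype(np.float32)*1000);print(r)
def reg(name,u0,v0,u1,v1,lo,hi):
    s=np.zeros(Z.shape,bool);s[v0:v1,u0:u1]=1
    m=s&(Z>lo)&(Z<hi);Q=W[m]
    r=cv2.minAreaRect(Q[:,:2].astype(np.float32)*1000)
    print(name,len(Q),np.round(np.median(Q,0),4),np.round(Q[:,2].max(),3),np.round(r[0],1),np.round(r[1],1),round(r[2],2))
reg("drawer",305,155,400,225,.045,.065)
reg("rack",425,195,500,300,.036,.056)
reg("rackbase",425,195,500,300,.005,.016)
reg("bolt1",300,230,330,262,.13,.175)
reg("bolt2",325,262,352,292,.13,.175)
reg("oil",210,165,250,205,.13,.175)
reg("jar",405,155,440,190,.06,.09)
reg("knob+",190,215,300,310,.15,.2)
reg("col",190,215,300,310,.25,.31)
reg("bar",190,215,300,310,.07,.09)
for n,b in(("nut1",(335,250,360,268)),("nut2",(390,243,413,262)),("ring",(295,300,318,320))): reg(n,*b,.004,.05)
cv2.imwrite("pics/c1.png",cv2.resize(p[200:310,180:360],None,fx=4.4,fy=4.4,interpolation=cv2.INTER_CUBIC))
E
```

```text
green 3119 [0.4915874  0.32430278 0.01963889]
((496.1477966308594, 321.33416748046875), (188.2158660888672, 227.7981719970703), 12.288237571716309)
drawer 418 [ 0.7139 -0.0098  0.0541] 0.062 [720.6  -4.1] [176.1 212.2] 3.69
rack 1012 [ 0.5124 -0.3553  0.0444] 0.055 [ 517.2 -325.8] [224.8 114.7] 4.11
rackbase 1778 [ 0.5191 -0.3301  0.0096] 0.016 [ 528.3 -337.5] [218.4 305. ] 88.01
bolt1 65 [0.5388 0.0972 0.1548] 0.16 [538.8  97.2] [21.4 21.1] 88.64
bolt2 72 [0.4436 0.0371 0.1538] 0.161 [443.5  37.9] [22.2 22.3] 43.73
oil 100 [0.7176 0.3287 0.1586] 0.164 [718.8 329.6] [25.1 25.2] 89.27
jar 483 [ 0.7467 -0.2156  0.0748] 0.083 [ 755.  -216.6] [87.8 65.2] 9.42
knob+ 635 [0.5336 0.283  0.1573] 0.2 [529.8 268.5] [138.5  97.7] 13.82
col 110 [0.5566 0.299  0.2887] 0.294 [557.  300.5] [24.  22.5] 3.87
bar 358 [0.4548 0.3466 0.0778] 0.087 [457.6 333.5] [ 28.6 129.9] 12.45
nut1 194 [0.4987 0.0076 0.0193] 0.026 [500.5   3.5] [47.8 74.4] 3.21
nut2 198 [ 0.5153 -0.1542  0.0189] 0.029 [ 518.7 -156.9] [65.8 47.3] 88.43
ring 116 [0.3539 0.1321 0.0058] 0.01 [354.7 128.6] [64.7 55.7] 88.38
```

View pics/c1.png

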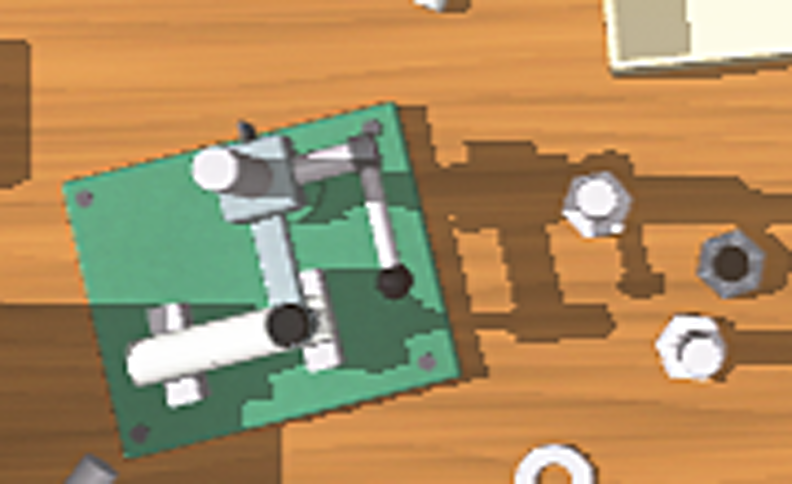

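Two bolts stand on the bench, with the crop showing their free ends at about (600,200) and (695,350). The knob is at (290,325), the lever ball at (395,280) and the column top at (217,168). The base rectangle gives the stand origin near (0.459, 0.3265) with a yaw of 12.3°, and the column and bar agree with that.

```bash
cat >> h.py <<'E'
from scipy.spatial.transform import Rotation as Ro
TH=np.radians(12.3);S0=np.array([.4591,.3265,0]);SR=Ro.from_euler('z',TH).as_matrix()
def stand(x,y,z): return S0+SR@np.array([x,y,z])/1000
def rot(ydir,pitch=90,az=0):
    """tool down: tool y at world azimuth ydir (deg)"""
    a=np.radians(ydir);y=np.array([np.cos(a),np.sin(a),0]);z=np.array([0,0,-1.]);return np.stack([np.cross(y,z),y,z],1)
def go(G,R,go=.0539):
    """print shift (mm) and turn (rad) in tool axes to bring grasp point to G with rotation R"""
    s=env.sense();T=np.array(G)-go*R[:,2];C=s["tool_rot"]
    print("t",round(s["time_s"],1),"shift",np.round(C.T@(T-s["eef_pos"])*1000,1),"turn",np.round(Ro.from_matrix(C.T@R).as_rotvec(),3),"TCP",np.round(T,3),"J",np.round(s["joints"],0))
E
python3 - <<'E'
from h import *
p,d,W=load("top");Z=W[...,2]
def pts(u0,v0,u1,v1,lo,hi,extra=None):
    s=np.zeros(Z.shape,bool);s[v0:v1,u0:u1]=1
    m=s&(Z>lo)&(Z<hi)
    if extra is not None:m&=extra
    return W[m]
dark=p.max(2)<70
for b in((225,255,260,290),(260,250,285,280)):
    Q=pts(*b,.1,.22,dark);print("dark",len(Q),np.median(Q,0),Q.min(0),Q.max(0))
print(stand(0,-46,186),stand(10,-112,150))
for z in((.048,.065),):
    Q=pts(312,164,395,222,*z);print("drawer",len(Q),cv2.minAreaRect(Q[:,:2].astype(np.float32)*1000),Q[:,2].max())
Q=pts(425,195,500,300,.036,.056);r=cv2.minAreaRect(Q[:,:2].astype(np.float32)*1000)
a=np.radians(4.1);L=(Q[:,:2]-np.array([.5172,-.3258]))@np.array([[np.cos(a),-np.sin(a)],[np.sin(a),np.cos(a)]])
for side in(-1,1):
    h,e=np.histogram(L[(L[:,1]*side>.034)&(Q[:,2]>.041)][:,0],bins=45,range=(-.1125,.1125));print(h)
go(stand(10,-112,240),rot(102.3))
E
```

```text
dark 70 [0.47047486 0.27990739 0.17875105] [0.45775411 0.26976153 0.14067786] [0.48097063 0.29041661 0.18489695]
dark 44 [0.49212014 0.21718903 0.15619537] [0.48387203 0.20945586 0.14831836] [0.50234862 0.22806129 0.16618761]
[0.4688994 0.2815559 0.186    ] [0.49272986 0.2192012  0.15      ]
drawer 378 ((695.8877563476562, -11.210128784179688), (125.9140396118164, 201.18856811523438), 3.7288544178009033) 0.06225987179684016
[12 15 12 12 12  5  1  0  1  4 13  9 14 10 12 13 13 12 13 13  3  0  0  0
  2 10 11 15 12 13 12 12 10 12 15  4  0  0  0  2 10 13 13  9 13]
[14 11 11 14 12  6  2  0  0  4 12 14 11 11 11 11 14 10 10 13  3  1  0  1
  5 10 14 12 10 13 14 12 11 13 12  5  0  0  0  4 12 15  9 10 13]
t 0.1 shift [-423.3 -190.5    9.7] turn [-0.001 -0.    -0.464] TCP [0.493 0.219 0.294] J [68. 17. -9. 65. -0. 82.]
```

carry_out(
  motion=[
    {"gripper": 45, "x": -423, "y": -190, "z": 10, "wz": -0.464},
    {"gripper": 45, "x": -423, "y": -190, "z": 10, "wz": -0.464},
    {"gripper": 45, "x": -423, "y": -190, "z": 10, "wz": -0.464},
    {"gripper": 45, "x": -423, "y": -190, "z": 10, "wz": -0.464},
    {"gripper": 45, "x": -423, "y": -190, "z": 10, "wz": -0.464},
    {"gripper": 45, "x": -423, "y": -190, "z": 10, "wz": -0.464},
    {"gripper": 45, "x": -423, "y": -190, "z": 10, "wz": -0.464},
    {"gripper": 45, "x": -423, "y": -190, "z": 10, "wz": -0.464},
  ],
)

```text
invalid input
```

Run:
```python
from h import *
go(stand(10,-112,150),rot(102.3))
p,d=cams.capture("wrist");cv2.imwrite("pics/w1.png",p)
c=cams.calibration("wrist")
for P in(stand(10,-112,150),stand(0,-46,186)):
    q=np.array(c["R"])@P+np.array(c["t"]);print(q,c["fx"]*q[0]/q[2]+c["cx"],c["fy"]*q[1]/q[2]+c["cy"])
```

```text
t 0.1 shift [-423.3 -190.4   99.7] turn [-0.001 -0.    -0.464] TCP [0.493 0.219 0.204] J [68. 17. -9. 65. -0. 82.]
[-0.19048913  0.40890379  0.36579427] 115.80032525487562 668.4460963453474
[-0.13603111  0.38310327  0.31974367] 152.4841892347471 699.3527335643355
```

View pics/w1.png

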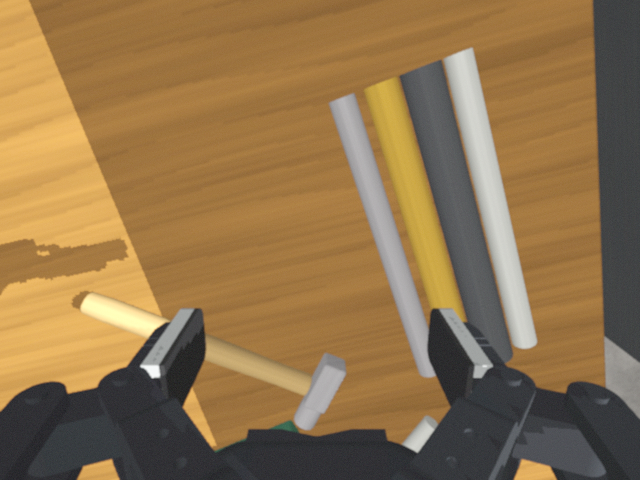

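The wrist view still shows the start place (loose bars at (440,200), hammer at (320,385)), because the move was refused. I'll give all seven numbers in each row.

carry_out(
  motion=[
    {"gripper": 45, "x": -423, "y": -190, "z": 10, "wx": 0, "wy": 0, "wz": -0.464},
    {"gripper": 45, "x": -423, "y": -190, "z": 10, "wx": 0, "wy": 0, "wz": -0.464},
    {"gripper": 45, "x": -423, "y": -190, "z": 10, "wx": 0, "wy": 0, "wz": -0.464},
    {"gripper": 45, "x": -423, "y": -190, "z": 10, "wx": 0, "wy": 0, "wz": -0.464},
    {"gripper": 45, "x": -423, "y": -190, "z": 10, "wx": 0, "wy": 0, "wz": -0.464},
    {"gripper": 45, "x": -423, "y": -190, "z": 10, "wx": 0, "wy": 0, "wz": -0.464},
    {"gripper": 45, "x": -423, "y": -190, "z": 10, "wx": 0, "wy": 0, "wz": -0.464},
    {"gripper": 45, "x": -423, "y": -190, "z": 10, "wx": 0, "wy": 0, "wz": -0.464},
  ],
)

```text
time_s: 1.15
eef_pos: [0.4945, 0.2179, 0.2936]
tool_rot: [[-0.978, -0.211, -0.0], [-0.211, 0.978, -0.0], [0.0, -0.0, -1.0]]
force: [-0.1, 1.6, -0.2]
grip_width: 0.0449
gripper_force: 0.0
```

Run:
```python
from h import *
go(stand(10,-112,150),rot(102.3))
p,d,W=cloud("wrist");cv2.imwrite("pics/w2.png",p)
dark=(p.max(2)<60)&(d>.13)
L=(W-S0)@SR*1000
for lo,hi,b in((120,165,(-20,-140,40,-85)),(165,195,(-20,-70,20,-25))):
    m=dark&(L[...,2]>lo)&(L[...,2]<hi)&(L[...,0]>b[0])&(L[...,0]<b[2])&(L[...,1]>b[1])&(L[...,1]<b[3])
    Q=L[m];v,u=np.nonzero(m);print(len(Q),Q.min(0) if len(Q) else 0,Q.max(0) if len(Q) else 0, u.mean(),v.mean())
```

```text
t 1.1 shift [ 1.4  1.6 89.7] turn [-0.    -0.    -0.002] TCP [0.493 0.219 0.204] J [16. 19. -8. 64. -0.  4.]
926 [-8.20726858e-02 -1.21970667e+02  1.49092966e+02] [  18.85387761 -102.10277142  162.06257679] 318.99352051835854 251.33693304535637
2155 [-12.01484211 -58.64058445 165.05538032] [ 11.83723545 -34.36982032 182.90990964] 444.8969837587007 246.95916473317865
```

View pics/w2.png

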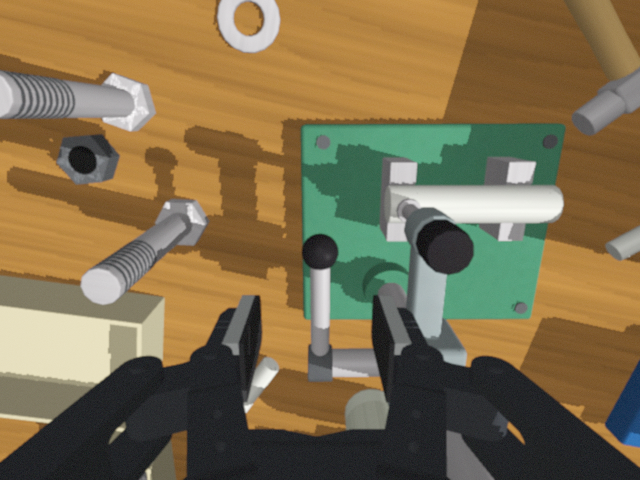

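The wrist view shows the ball at (320,251) and the knob at (445,247). They measure at stand (9.4, -112, 151) and (0, -46, 183), which matches the model. Descending onto the ball.

carry_out(
  motion=[
    {"gripper": 45, "x": 1.5, "y": 1, "z": 50, "wx": 0, "wy": 0, "wz": 0},
    {"gripper": 45, "x": 1.5, "y": 1, "z": 88, "wx": 0, "wy": 0, "wz": 0},
    {"gripper": 45, "x": 1.5, "y": 1, "z": 88, "wx": 0, "wy": 0, "wz": 0},
    {"gripper": 16, "x": 1.5, "y": 1, "z": 88, "wx": 0, "wy": 0, "wz": 0},
    {"gripper": 16, "x": 1.5, "y": 1, "z": 88, "wx": 0, "wy": 0, "wz": 0},
    {"gripper": 16, "x": 1.5, "y": 1, "z": 88, "wx": 0, "wy": 0, "wz": 0},
    {"gripper": 16, "x": 1.5, "y": 1, "z": 88, "wx": 0, "wy": 0, "wz": 0},
  ],
)

```text
time_s: 2.08
eef_pos: [0.4917, 0.2199, 0.2074]
tool_rot: [[-0.977, -0.212, 0.002], [-0.212, 0.977, -0.002], [-0.002, -0.003, -1.0]]
force: [0.4, -7.7, 0.8]
grip_width: 0.0182
gripper_force: 58.6
```

carry_out(
  motion=[
    {"gripper": 16, "x": -1.5, "y": 0, "z": -13, "wx": 0, "wy": 0, "wz": 0},
    {"gripper": 16, "x": -6, "y": 0, "z": -28, "wx": 0, "wy": 0, "wz": 0},
    {"gripper": 16, "x": -14, "y": 0, "z": -42, "wx": 0, "wy": 0, "wz": 0},
    {"gripper": 16, "x": -20, "y": 0, "z": -50, "wx": 0, "wy": 0, "wz": 0},
    {"gripper": 16, "x": -22, "y": 0, "z": -53, "wx": 0, "wy": 0, "wz": 0},
    {"gripper": 16, "x": -22, "y": 0, "z": -53, "wx": 0, "wy": 0, "wz": 0},
  ],
)

```text
time_s: 2.82
eef_pos: [0.5158, 0.2251, 0.2604]
tool_rot: [[-0.977, -0.212, 0.007], [-0.212, 0.977, -0.001], [-0.007, -0.002, -1.0]]
force: [14.1, -2.6, -12.6]
grip_width: 0.0178
gripper_force: 59.4
```

carry_out(
  motion=[
    {"gripper": 45, "x": 0, "y": 0, "z": 0, "wx": 0, "wy": 0, "wz": 0},
    {"gripper": 45, "x": 0, "y": 0, "z": 0, "wx": 0, "wy": 0, "wz": 0},
    {"gripper": 45, "x": 0, "y": 0, "z": -50, "wx": 0, "wy": 0, "wz": 0},
    {"gripper": 45, "x": 20, "y": 30, "z": -60, "wx": 0, "wy": 0, "wz": 0},
    {"gripper": 45, "x": 33, "y": 65, "z": -60, "wx": 0, "wy": 0, "wz": 0},
    {"gripper": 45, "x": 33, "y": 65, "z": -60, "wx": 0, "wy": 0, "wz": 0},
  ],
)

```text
time_s: 3.58
eef_pos: [0.4651, 0.2836, 0.3199]
tool_rot: [[-0.976, -0.216, 0.001], [-0.216, 0.976, 0.001], [-0.001, 0.001, -1.0]]
force: [-0.9, -0.3, -0.7]
grip_width: 0.0449
gripper_force: 0.0
```

```bash
cat >> h.py <<'E'
def darkpts():
    p,d,W=cloud("wrist");L=(W-S0)@SR*1000
    dk=(p.max(2)<60)&(d>.13)
    for n,lo,hi,b in(("ball",120,235,(-20,-140,60,-85)),("knob",150,285,(-20,-75,20,-25))):
        Q=L[dk&(L[...,2]>lo)&(L[...,2]<hi)&(L[...,0]>b[0])&(L[...,0]<b[2])&(L[...,1]>b[1])&(L[...,1]<b[3])]
        print(n,len(Q),*( [np.round(np.percentile(Q,1,0)),np.round(np.percentile(Q,99,0))] if len(Q) else []))
    return p
E
python3 - <<'E'
from h import *
cv2.imwrite("pics/w3.png",darkpts())
go(stand(0,-46,172),rot(102.3))
E
```

```text
ball 861 [  18. -119.  193.] [  34. -101.  205.]
knob 2048 [-14. -75. 163.] [ 10. -35. 279.]
t 3.6 shift [-2.7 -1.8 93.7] turn [0.    0.001 0.002] TCP [0.469 0.282 0.226] J [24. 18. -4. 68.  0. 11.]
```

carry_out(
  motion=[
    {"gripper": 45, "x": -2.5, "y": -2, "z": 50, "wx": 0, "wy": 0, "wz": 0},
    {"gripper": 45, "x": -2.5, "y": -2, "z": 92, "wx": 0, "wy": 0, "wz": 0},
    {"gripper": 45, "x": -2.5, "y": -2, "z": 92, "wx": 0, "wy": 0, "wz": 0},
    {"gripper": 20, "x": -2.5, "y": -2, "z": 92, "wx": 0, "wy": 0, "wz": 0},
    {"gripper": 20, "x": -2.5, "y": -2, "z": 92, "wx": 0, "wy": 0, "wz": 0},
    {"gripper": 20, "x": -2.5, "y": -2, "z": 92, "wx": 0, "wy": 0, "wz": 0},
    {"gripper": 20, "x": -2.5, "y": -2, "z": 92, "wx": 0, "wy": 0, "wz": 0},
  ],
)

```text
time_s: 4.5
eef_pos: [0.4698, 0.2818, 0.2289]
tool_rot: [[-0.977, -0.213, 0.002], [-0.213, 0.977, 0.004], [-0.002, 0.003, -1.0]]
force: [-2.4, 6.4, -3.4]
grip_width: 0.024
gripper_force: 59.0
```

carry_out(
  motion=[
    {"gripper": 20, "x": 0, "y": 0, "z": -15, "wx": 0, "wy": 0, "wz": 0},
    {"gripper": 20, "x": 0, "y": 0, "z": -30, "wx": 0, "wy": 0, "wz": 0},
    {"gripper": 20, "x": 0, "y": 0, "z": -45, "wx": 0, "wy": 0, "wz": 0},
    {"gripper": 20, "x": 0, "y": 0, "z": -60, "wx": 0, "wy": 0, "wz": 0},
    {"gripper": 20, "x": 0, "y": 0, "z": -72, "wx": 0, "wy": 0, "wz": 0},
    {"gripper": 20, "x": 0, "y": 0, "z": -78, "wx": 0, "wy": 0, "wz": 0},
    {"gripper": 20, "x": 0, "y": 0, "z": -78, "wx": 0, "wy": 0, "wz": 0},
  ],
)

```text
time_s: 5.38
eef_pos: [0.4698, 0.2818, 0.3066]
tool_rot: [[-0.977, -0.213, 0.002], [-0.213, 0.977, 0.004], [-0.002, 0.003, -1.0]]
force: [0.1, 7.7, -7.5]
grip_width: 0.0239
gripper_force: 61.0
```

carry_out(
  motion=[
    {"gripper": 45, "x": 0, "y": 0, "z": 0, "wx": 0, "wy": 0, "wz": 0},
    {"gripper": 45, "x": 0, "y": 0, "z": 0, "wx": 0, "wy": 0, "wz": 0},
    {"gripper": 45, "x": 0, "y": 0, "z": -50, "wx": 0, "wy": 0, "wz": 0},
    {"gripper": 60, "x": 20, "y": 66, "z": -60, "wx": 0, "wy": 0, "wz": 0},
    {"gripper": 60, "x": 40, "y": 66, "z": -60, "wx": 0, "wy": 0, "wz": 0},
    {"gripper": 60, "x": 40, "y": 66, "z": -60, "wx": 0, "wy": 0, "wz": 0},
  ],
)

```text
time_s: 6.12
eef_pos: [0.4153, 0.3369, 0.3661]
tool_rot: [[-0.977, -0.214, 0.001], [-0.214, 0.977, 0.001], [-0.001, 0.0, -1.0]]
force: [-0.3, -0.1, 0.1]
grip_width: 0.0599
gripper_force: 0.0
```

Run:
```python
from h import *
p=darkpts();cv2.imwrite("pics/w4.png",p)
pt,d,W=cloud("top");cv2.imwrite("pics/top1.png",pt);np.save("pics/top1.npy",d)
L=(W-S0)@SR*1000
m=(L[...,2]>240)&(L[...,2]<275)&(abs(L[...,0])<20)&(abs(L[...,1]+46)<20)&(pt.max(2)<70);print("knobtop",m.sum(),np.percentile(L[m],[10,90],axis=0) if m.any() else 0)
go(stand(0,20,150),rot(12.3))
```

```text
ball 0
knob 454 [-12. -56. 237.] [  2. -41. 258.]
knobtop 69 [[ -8.16125138 -55.85905794 251.70591635]
 [  9.23335587 -39.51970567 258.19528684]]
t 6.2 shift [-39.1   1.5 161.7] turn [1.00e-03 1.00e-03 1.57e+00] TCP [0.455 0.346 0.204] J [31. 16.  0. 74. -0. 19.]
```

View pics/w4.png

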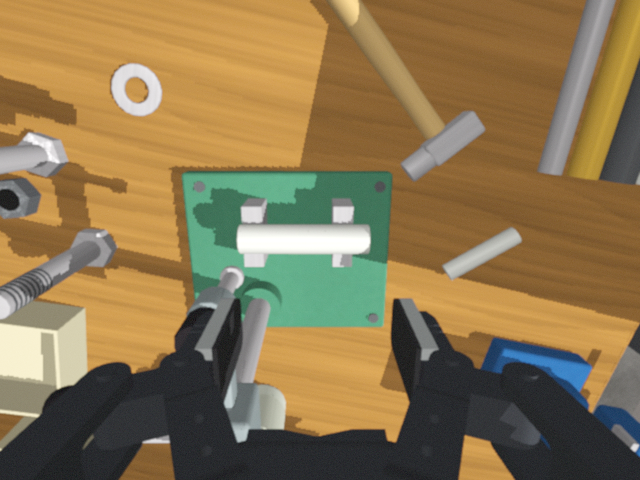

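The wrist view shows the bar lying in both vees at (305,240), with the stop now raised and clear. The knob top is at 258 mm, so the foot is at about 162 mm.

carry_out(
  motion=[
    {"gripper": 60, "x": -39, "y": 1.5, "z": 0, "wx": 0, "wy": 0, "wz": 1.57},
    {"gripper": 60, "x": -39, "y": 1.5, "z": 0, "wx": 0, "wy": 0, "wz": 1.57},
    {"gripper": 60, "x": -39, "y": 1.5, "z": 0, "wx": 0, "wy": 0, "wz": 1.57},
    {"gripper": 60, "x": -39, "y": 1.5, "z": 0, "wx": 0, "wy": 0, "wz": 1.57},
    {"gripper": 60, "x": -39, "y": 1.5, "z": 0, "wx": 0, "wy": 0, "wz": 1.57},
    {"gripper": 60, "x": -39, "y": 1.5, "z": 0, "wx": 0, "wy": 0, "wz": 1.57},
    {"gripper": 60, "x": -39, "y": 1.5, "z": 0, "wx": 0, "wy": 0, "wz": 1.57},
    {"gripper": 60, "x": -39, "y": 1.5, "z": 0, "wx": 0, "wy": 0, "wz": 1.57},
  ],
)

```text
time_s: 7.22
eef_pos: [0.4551, 0.3454, 0.3648]
tool_rot: [[-0.274, 0.962, 0.0], [0.962, 0.274, -0.0], [-0.0, 0.0, -1.0]]
force: [0.0, -0.2, -0.6]
grip_width: 0.0603
gripper_force: 0.0
```

Run:
```python
from h import *
go(stand(0,20,71),rot(12.3))
```

```text
t 7.2 shift [ 7.000e-01 -1.000e-01  2.399e+02] turn [0.    0.    0.063] TCP [0.455 0.346 0.125] J [ 30.  21.   6.  75.  -0. 104.]
```

carry_out(
  motion=[
    {"gripper": 60, "x": 0.5, "y": 0, "z": 55, "wx": 0, "wy": 0, "wz": 0.063},
    {"gripper": 60, "x": 0.5, "y": 0, "z": 115, "wx": 0, "wy": 0, "wz": 0.063},
    {"gripper": 60, "x": 0.5, "y": 0, "z": 175, "wx": 0, "wy": 0, "wz": 0.063},
    {"gripper": 60, "x": 0.5, "y": 0, "z": 215, "wx": 0, "wy": 0, "wz": 0.063},
    {"gripper": 60, "x": 0.5, "y": 0, "z": 239, "wx": 0, "wy": 0, "wz": 0.063},
    {"gripper": 60, "x": 0.5, "y": 0, "z": 239, "wx": 0, "wy": 0, "wz": 0.063},
  ],
)

```text
time_s: 7.98
eef_pos: [0.4537, 0.3454, 0.1241]
tool_rot: [[-0.219, 0.976, -0.003], [0.976, 0.219, -0.002], [-0.001, -0.003, -1.0]]
force: [0.4, 0.6, 0.0]
grip_width: 0.0597
gripper_force: 0.0
```

carry_out(
  motion=[
    {"gripper": 24, "x": 0, "y": 0, "z": 0, "wx": 0, "wy": 0, "wz": 0},
    {"gripper": 24, "x": 0, "y": 0, "z": 0, "wx": 0, "wy": 0, "wz": 0},
    {"gripper": 24, "x": 0, "y": 0, "z": 0, "wx": 0, "wy": 0, "wz": 0},
    {"gripper": 24, "x": 0, "y": 0, "z": 0, "wx": 0, "wy": 0, "wz": 0},
    {"gripper": 24, "x": 0, "y": 0, "z": 0, "wx": 0, "wy": 0, "wz": 0},
    {"gripper": 24, "x": 0, "y": 0, "z": -35, "wx": 0, "wy": 0, "wz": 0},
    {"gripper": 24, "x": 0, "y": 0, "z": -35, "wx": 0, "wy": 0, "wz": 0},
  ],
)

```text
time_s: 8.85
eef_pos: [0.4554, 0.3476, 0.1637]
tool_rot: [[-0.22, 0.975, 0.005], [0.975, 0.22, 0.003], [0.002, 0.005, -1.0]]
force: [0.2, -0.1, -2.4]
grip_width: 0.0281
gripper_force: 60.1
```

carry_out(
  motion=[
    {"gripper": 24, "x": 0, "y": -50, "z": 0, "wx": 0, "wy": 0, "wz": 0},
    {"gripper": 24, "x": 0, "y": -100, "z": 0, "wx": 0, "wy": 0, "wz": 0},
    {"gripper": 24, "x": 0, "y": -110, "z": -50, "wx": 0, "wy": 0, "wz": 0},
    {"gripper": 24, "x": 0, "y": -110, "z": -100, "wx": 0, "wy": 0, "wz": 0},
    {"gripper": 24, "x": 0, "y": -110, "z": -140, "wx": 0, "wy": 0, "wz": 0},
    {"gripper": 24, "x": 0, "y": -110, "z": -140, "wx": 0, "wy": 0, "wz": 0},
  ],
)

```text
time_s: 9.6
eef_pos: [0.3476, 0.3232, 0.3032]
tool_rot: [[-0.22, 0.975, 0.004], [0.975, 0.22, 0.003], [0.002, 0.005, -1.0]]
force: [0.9, -0.1, -3.3]
grip_width: 0.0279
gripper_force: 60.7
```

Run:
```python
from h import *
go([.40,0,.250],rot(3.7))
go([.696,-.011,.250],rot(3.7))
```

```text
t 9.6 shift [-326.8  -20.1   -1.4] turn [ 0.005 -0.002  0.158] TCP [0.4   0.    0.304] J [ 34.  11. -16.  62.   0. 111.]
t 9.6 shift [-4.028e+02  2.662e+02 -1.000e-01] turn [ 0.005 -0.002  0.158] TCP [ 0.696 -0.011  0.304] J [ 34.  11. -16.  62.   0. 111.]
```

carry_out(
  motion=[
    {"gripper": 24, "x": -60, "y": -4, "z": 0, "wx": 0, "wy": 0, "wz": 0.03},
    {"gripper": 24, "x": -120, "y": -8, "z": 0, "wx": 0, "wy": 0, "wz": 0.06},
    {"gripper": 24, "x": -180, "y": -12, "z": 0, "wx": 0, "wy": 0, "wz": 0.09},
    {"gripper": 24, "x": -240, "y": -16, "z": 0, "wx": 0, "wy": 0, "wz": 0.12},
    {"gripper": 24, "x": -295, "y": 10, "z": 0, "wx": 0, "wy": 0, "wz": 0.158},
    {"gripper": 24, "x": -320, "y": 60, "z": 0, "wx": 0, "wy": 0, "wz": 0.158},
    {"gripper": 24, "x": -335, "y": 115, "z": 0, "wx": 0, "wy": 0, "wz": 0.158},
    {"gripper": 24, "x": -350, "y": 170, "z": 0, "wx": 0, "wy": 0, "wz": 0.158},
  ],
)

```text
time_s: 10.6
eef_pos: [0.5907, 0.0179, 0.2987]
tool_rot: [[-0.063, 0.998, -0.002], [0.998, 0.063, 0.0], [0.0, -0.002, -1.0]]
force: [-0.1, 0.1, -1.9]
grip_width: 0.0278
gripper_force: 60.5
```

Run:
```python
from h import *
go([.696,-.001,.25],rot(3.7))
go([.696,-.001,.034],rot(3.7))
```

```text
t 10.6 shift [-25.5 103.9  -5.4] turn [-0.002 -0.    -0.002] TCP [ 0.696 -0.001  0.304] J [-5. 24.  1. 67.  0. 81.]
t 10.6 shift [-25.6 104.4 210.6] turn [-0.002 -0.    -0.002] TCP [ 0.696 -0.001  0.088] J [-5. 24.  1. 67.  0. 81.]
```

carry_out(
  motion=[
    {"gripper": 24, "x": -13, "y": 52, "z": 0, "wx": 0, "wy": 0, "wz": 0},
    {"gripper": 24, "x": -25.5, "y": 104, "z": 0, "wx": 0, "wy": 0, "wz": 0},
    {"gripper": 24, "x": -25.5, "y": 104, "z": 60, "wx": 0, "wy": 0, "wz": 0},
    {"gripper": 24, "x": -25.5, "y": 104, "z": 120, "wx": 0, "wy": 0, "wz": 0},
    {"gripper": 24, "x": -25.5, "y": 104, "z": 170, "wx": 0, "wy": 0, "wz": 0},
    {"gripper": 24, "x": -25.5, "y": 104, "z": 200, "wx": 0, "wy": 0, "wz": 0},
    {"gripper": 24, "x": -25.5, "y": 104, "z": 211, "wx": 0, "wy": 0, "wz": 0},
    {"gripper": 24, "x": -25.5, "y": 104, "z": 211, "wx": 0, "wy": 0, "wz": 0},
  ],
)

```text
time_s: 11.6
eef_pos: [0.6943, -0.0003, 0.0889]
tool_rot: [[-0.064, 0.998, -0.002], [0.998, 0.064, 0.0], [0.0, -0.002, -1.0]]
force: [0.4, -0.1, -1.4]
grip_width: 0.0284
gripper_force: 60.5
```

carry_out(
  motion=[
    {"gripper": 50, "x": 0, "y": 0, "z": 2, "wx": 0, "wy": 0, "wz": 0},
    {"gripper": 50, "x": 0, "y": 0, "z": 2, "wx": 0, "wy": 0, "wz": 0},
    {"gripper": 50, "x": 0, "y": 0, "z": 2, "wx": 0, "wy": 0, "wz": 0},
    {"gripper": 50, "x": 0, "y": 0, "z": -50, "wx": 0, "wy": 0, "wz": 0},
    {"gripper": 50, "x": 0, "y": 0, "z": -110, "wx": 0, "wy": 0, "wz": 0},
    {"gripper": 60, "x": 0, "y": -50, "z": -170, "wx": 0, "wy": 0, "wz": 0},
    {"gripper": 60, "x": 0, "y": -100, "z": -200, "wx": 0, "wy": 0, "wz": 0},
    {"gripper": 60, "x": 0, "y": -150, "z": -215, "wx": 0, "wy": 0, "wz": 0},
  ],
)

```text
time_s: 12.6
eef_pos: [0.5445, -0.0101, 0.3073]
tool_rot: [[-0.064, 0.998, 0.004], [0.998, 0.064, -0.001], [-0.001, 0.004, -1.0]]
force: [-0.3, -1.3, 1.7]
grip_width: 0.0602
gripper_force: 0.0
```

```bash
cat >> h.py <<'E'
def hor(az,pitch=0):
    """tool z along azimuth az (deg), pitch deg below horizontal; tool x down/inward, tool y to the left"""
    return Ro.from_euler('ZY',[az,pitch],degrees=True).as_matrix()@np.array([[0,0,1],[0,1,0],[-1,0,0.]])
def bolts(k=None):
    p,d,W=cloud("top")
    if k: cv2.imwrite(f"pics/top{k}.png",p)
    m=((W[...,2]>.14)&(W[...,2]<.17)&(W[...,0]>.3)&(W[...,0]<.65)&(W[...,1]>-.3)&(W[...,1]<.18)).astype(np.uint8)
    n,l,s,c=cv2.connectedComponentsWithStats(m)
    for i in range(1,n):
        if s[i,4]>30: Q=W[l==i];r=cv2.minAreaRect(Q[:,:2].astype(np.float32)*1000);print("top",s[i,4],np.round(r[0],1),np.round(r[1],1),np.round(c[i]))
    return p,d,W
E
python3 - <<'E'
from h import *
p,d,W=bolts(2)
s=env.sense();print(s["joints"],s["eef_pos"])
print(hor(0,90).round(2).tolist())
go(s["eef_pos"]+[-.05,.02,-.0539],hor(-4.5,90))
Q=W[164:222,312:395].reshape(-1,3);Q=Q[(Q[:,2]>.02)&(Q[:,2]<.045)];r=cv2.minAreaRect(Q[:,:2].astype(np.float32)*1000);print("bar",len(Q),r,np.median(Q[:,2]))
E
```

```text
top 64 [538.8  97.3] [21.2 21.1] [315. 245.]
top 68 [443.3  37.7] [22.1 22.3] [339. 281.]
[-8.80175981e+00  1.79108097e+01 -6.27630378e+00  6.58714347e+01
 -3.90080531e-02  7.75084917e+01] [ 0.53740969 -0.00961679  0.30882098]
[[-1.0, 0.0, 0.0], [0.0, 1.0, 0.0], [-0.0, 0.0, -1.0]]
t 12.7 shift [ 23.2 -48.6   0. ] turn [-1.000e-03 -0.000e+00 -1.428e+00] TCP [0.487 0.01  0.309] J [-9. 18. -6. 66. -0. 78.]
bar 552 ((693.8577270507812, -9.244293212890625), (122.99034118652344, 197.0454559326172), 3.551265239715576) 0.03135973654089351
```

carry_out(
  motion=[
    {"gripper": 60, "x": 23, "y": -49, "z": 0, "wx": 0, "wy": 0, "wz": -1.428},
    {"gripper": 60, "x": 23, "y": -49, "z": 0, "wx": 0, "wy": 0, "wz": -1.428},
    {"gripper": 60, "x": 23, "y": -49, "z": 0, "wx": 0, "wy": 0, "wz": -1.428},
    {"gripper": 60, "x": 23, "y": -49, "z": 0, "wx": 0, "wy": 0, "wz": -1.428},
    {"gripper": 60, "x": 23, "y": -49, "z": 0, "wx": 0, "wy": 0, "wz": -1.428},
    {"gripper": 60, "x": 23, "y": -49, "z": 0, "wx": 0, "wy": 0, "wz": -1.428},
    {"gripper": 60, "x": 23, "y": -49, "z": 0, "wx": 0, "wy": 0, "wz": -1.428},
    {"gripper": 60, "x": 23, "y": -49, "z": 0, "wx": 0, "wy": 0, "wz": -1.428},
  ],
)

```text
time_s: 13.65
eef_pos: [0.4949, 0.0099, 0.3054]
tool_rot: [[-0.997, 0.074, 0.001], [0.074, 0.997, -0.0], [-0.001, -0.0, -1.0]]
force: [-0.2, 0.3, 0.6]
grip_width: 0.0601
gripper_force: 0.0
```

Run:
```python
from h import *
s=env.sense();print(s["joints"].round(1))
D=np.array([-np.cos(np.radians(4.5)),np.sin(np.radians(4.5)),0])*-1  # dir az -4.5
B=np.array([.4433,.0377,0])
go(B-.13*D+[0,0,.25],hor(-4.5,0))
go(B-.10*D+[0,0,.075],hor(-4.5,0))
```

```text
[ -7.3  13.3 -13.1  63.5  -0.   -3.1]
t 13.7 shift [237.4  24.7  55.2] turn [ 0.004 -1.57   0.004] TCP [0.26  0.052 0.25 ] J [ -7.  13. -13.  64.  -0.  -3.]
t 13.7 shift [207.6  24.6 230.2] turn [ 0.004 -1.57   0.004] TCP [0.29  0.05  0.075] J [ -7.  13. -13.  64.  -0.  -3.]
```

carry_out(
  motion=[
    {"gripper": 60, "x": 20, "y": 3, "z": 0, "wx": 0, "wy": -0.18, "wz": 0},
    {"gripper": 60, "x": 40, "y": 6, "z": 0, "wx": 0, "wy": -0.36, "wz": 0},
    {"gripper": 60, "x": 60, "y": 9, "z": 0, "wx": 0, "wy": -0.54, "wz": 0},
    {"gripper": 60, "x": 80, "y": 12, "z": 0, "wx": 0, "wy": -0.72, "wz": 0},
    {"gripper": 60, "x": 100, "y": 15, "z": 0, "wx": 0, "wy": -0.9, "wz": 0},
    {"gripper": 60, "x": 120, "y": 18, "z": 0, "wx": 0, "wy": -1.08, "wz": 0},
    {"gripper": 60, "x": 140, "y": 21, "z": 0, "wx": 0, "wy": -1.26, "wz": 0},
    {"gripper": 60, "x": 160, "y": 24, "z": 0, "wx": 0, "wy": -1.44, "wz": 0},
  ],
)

```text
time_s: 14.65
eef_pos: [0.3387, 0.0429, 0.4076]
tool_rot: [[-0.304, 0.072, 0.95], [0.023, 0.997, -0.069], [-0.952, 0.001, -0.305]]
force: [-94.2, -10.7, 96.7]
grip_width: 0.0596
gripper_force: 0.0
```

Run:
```python
from h import *
s=env.sense();print(s["joints"].round(2),s["eef_pos"].round(4),s["tool_rot"][:,2].round(3))
```

```text
[ -7.64 -52.12 -74.35  -4.46   3.33  -1.03] [0.3387 0.0429 0.4076] [ 0.95  -0.069 -0.305]
```

carry_out(
  motion=[
    {"gripper": 60, "x": 0, "y": 0, "z": 30, "wx": 0, "wy": 0, "wz": 0},
    {"gripper": 60, "x": 0, "y": 0, "z": 60, "wx": 0, "wy": 0, "wz": 0},
    {"gripper": 60, "x": 0, "y": 0, "z": 90, "wx": 0, "wy": 0, "wz": 0},
    {"gripper": 60, "x": 0, "y": 0, "z": 120, "wx": 0, "wy": 0, "wz": 0},
    {"gripper": 60, "x": 0, "y": 0, "z": 120, "wx": 0, "wy": 0, "wz": 0},
  ],
)

```text
time_s: 15.28
eef_pos: [0.4586, 0.0342, 0.377]
tool_rot: [[-0.322, 0.077, 0.944], [0.025, 0.997, -0.073], [-0.946, 0.0, -0.323]]
force: [-0.6, 0.7, -0.7]
grip_width: 0.0604
gripper_force: 0.0
```

```bash
cat > kin.py <<'E'
from h import *
from scipy.optimize import least_squares
s=env.sense();print(s["joints"].round(2),s["eef_pos"].round(4),s["tool_rot"][:,2].round(3),s["force"])
dat=[(16.656,-8.789,90,.13,.509,.304),(17.91,-6.276,90-12.5,.53741,-.0096,.3088),(13.3,-13.1,90,.4949,.0099,.3054),(-52.12,-74.35,17.77,.3387,.0429,.4076),
(19,-8,90,.4945,.2179,.2936),(18,-4,90,.4651,.2836,.3199),(16,0,90,.4153,.3369,.3661),(21,6,90,.4551,.3454,.3648),(11,-16,90,.3476,.3232,.3032),(24,1,90,.5907,.0179,.2987)]
dat[1]=(17.91,-6.276,90.06,)+dat[1][3:]
j=s["joints"];dat.append((j[1],j[2],j[1]-j[2]+j[3],*s["eef_pos"]))
A=[];b=[]
for J2,J3,P,x,y,z in dat:
    w=1 if J2!=int(J2) else .2
    c,s_,cq,sq,cp,sp=np.cos(np.radians(J2)),np.sin(np.radians(J2)),np.cos(np.radians(J2-J3)),np.sin(np.radians(J2-J3)),np.cos(np.radians(P)),np.sin(np.radians(P))
    r=np.sqrt(x*x+y*y-.073**2)
    A+=[w*np.array([1,0,s_,c,cq,sq,cp]),w*np.array([0,1,c,-s_,-sq,cq,-sp])];b+=[w*r,w*z]
# regularise a,q,v small
for i in(0,3,5):A.append(np.eye(7)[i]*.02);b.append(0)
k,*_=np.linalg.lstsq(np.array(A),np.array(b),rcond=None);print("a,b,p,q,u,v,D",k.round(4),np.abs(np.array(A)@k-b).max())
def fk(J2,J3,P):
    J2,J3,P=map(np.radians,(J2,J3,P));q=J2-J3
    return np.array([k[0]+k[2]*np.sin(J2)+k[3]*np.cos(J2)+k[4]*np.cos(q)+k[5]*np.sin(q)+k[6]*np.cos(P),k[1]+k[2]*np.cos(J2)-k[3]*np.sin(J2)-k[4]*np.sin(q)+k[5]*np.cos(q)-k[6]*np.sin(P)])
def ik(r,z,P):
    best=None
    for g in((10,-30),(-30,-60),(40,20),(0,-70)):
        o=least_squares(lambda v:fk(v[0],v[1],P)-[r,z],g,bounds=([-51,-73],[99,77]),x_scale=10)
        if best is None or o.cost<best.cost:best=o
    return best.x.round(1),round(P-best.x[0]+best.x[1],1),round(np.sqrt(2*best.cost)*1000,1)
E
python3 - <<'E'
from kin import *
for name,rb in(("b2",.439),("b1",.543)):
  for P in(0,20,30,45):
    for back in(0,.1):
      cp,sp=np.cos(np.radians(P)),np.sin(np.radians(P))
      print(name,P,back,ik(rb-(.0539+back)*cp,.075+(.0539+back)*sp,P), "wrist",round(rb-(.0539+back+k[6])*cp,3),round(.075+(.0539+back+k[6])*sp,3))
E
```

```text
[ -5.35 -19.   -74.38 -36.53   0.89  -0.27] [0.4586 0.0342 0.377 ] [ 0.944 -0.073 -0.323] [-0.57299955  0.72774889 -0.69298128]
a,b,p,q,u,v,D [4.200e-03 3.015e-01 5.045e-01 3.000e-04 3.833e-01 5.780e-02 3.682e-01] 0.0011920966177450115
b2 0 0 (array([ 99. , -72.7]), np.float64(-171.7), np.float64(119.7)) wrist 0.017 0.075
b2 0 0.1 (array([ 99., -73.]), np.float64(-172.0), np.float64(217.1)) wrist -0.083 0.075
b2 20 0 (array([ 99., -73.]), np.float64(-152.0), np.float64(139.4)) wrist 0.042 0.219
b2 20 0.1 (array([ 99., -73.]), np.float64(-152.0), np.float64(231.1)) wrist -0.052 0.254
b2 30 0 (array([ 55.3, -73. ]), np.float64(-98.3), np.float64(157.2)) wrist 0.073 0.286
b2 30 0.1 (array([-51., -73.]), np.float64(8.0), np.float64(193.2)) wrist -0.013 0.336
b2 45 0 (array([ 14.9, -73. ]), np.float64(-42.9), np.float64(74.0)) wrist 0.141 0.373
b2 45 0.1 (array([-22.6, -73. ]), np.float64(-5.4), np.float64(71.1)) wrist 0.07 0.444
b1 0 0 (array([ 99. , -68.5]), np.float64(-167.5), np.float64(21.3)) wrist 0.121 0.075
b1 0 0.1 (array([ 99. , -72.6]), np.float64(-171.6), np.float64(115.9)) wrist 0.021 0.075
b1 20 0 (array([ 72.7, -73. ]), np.float64(-125.7), np.float64(64.0)) wrist 0.146 0.219
b1 20 0.1 (array([ 87.6, -73. ]), np.float64(-140.6), np.float64(160.2)) wrist 0.052 0.254
b1 30 0 (array([ 47.8, -73. ]), np.float64(-90.8), np.float64(54.3)) wrist 0.177 0.286
b1 30 0.1 (array([ 21., -73.]), np.float64(-64.0), np.float64(134.9)) wrist 0.091 0.336
b1 45 0 (array([ 24.6, -69.5]), np.float64(-49.2), np.float64(0.0)) wrist 0.245 0.373
b1 45 0.1 (array([  2.6, -73. ]), np.float64(-30.6), np.float64(6.5)) wrist 0.174 0.444
```

Run:
```python
from kin import *
c=cams.calibration("wrist");s=env.sense()
C=-np.array(c["R"]).T@np.array(c["t"]);print("cam in tool",s["tool_rot"].T@(C-s["eef_pos"]))
go([.27,.33,.25],hor(45,90))
B=np.array([.5388,.0973,.09]);az=np.radians(-46);e=np.radians(25)
z=np.array([np.cos(e)*np.cos(az),np.cos(e)*np.sin(az),-np.sin(e)]);print(z, B-.154*z)
```

```text
[ -5.35 -19.   -74.38 -36.53   0.89  -0.27] [0.4586 0.0342 0.377 ] [ 0.944 -0.073 -0.323] [-0.57299955  0.72774889 -0.69298128]
a,b,p,q,u,v,D [4.200e-03 3.015e-01 5.045e-01 3.000e-04 3.833e-01 5.780e-02 3.682e-01] 0.0011920966177450115
cam in tool [ 0.07616821  0.00033271 -0.0699952 ]
t 15.3 shift [ 137.5  280.4 -175.9] turn [-0.533  1.16  -0.746] TCP [0.27  0.33  0.304] J [ -5. -19. -74. -37.   1.  -0.]
[ 0.62957429 -0.65194326 -0.42261826] [0.44184556 0.19769926 0.15508321]
```

Run:
```python
from h import *
go([.45,.06,.32],hor(-2,90))
```

```text
t 15.3 shift [ 6.4 25.1 -9. ] turn [-0.026  1.242 -0.037] TCP [0.45  0.06  0.374] J [ -5. -19. -74. -37.   1.  -0.]
```

carry_out(
  motion=[
    {"gripper": 60, "x": 1, "y": 4, "z": 0, "wx": 0, "wy": 0.17, "wz": 0},
    {"gripper": 60, "x": 2, "y": 8, "z": -2, "wx": 0, "wy": 0.34, "wz": 0},
    {"gripper": 60, "x": 3, "y": 12, "z": -3, "wx": 0, "wy": 0.52, "wz": 0},
    {"gripper": 60, "x": 4, "y": 16, "z": -5, "wx": 0, "wy": 0.7, "wz": -0.01},
    {"gripper": 60, "x": 5, "y": 20, "z": -6, "wx": -0.01, "wy": 0.88, "wz": -0.02},
    {"gripper": 60, "x": 6, "y": 23, "z": -8, "wx": -0.02, "wy": 1.06, "wz": -0.03},
    {"gripper": 60, "x": 6, "y": 25, "z": -9, "wx": -0.026, "wy": 1.24, "wz": -0.037},
    {"gripper": 60, "x": 6, "y": 25, "z": -9, "wx": -0.026, "wy": 1.24, "wz": -0.037},
  ],
)

```text
time_s: 16.27
eef_pos: [0.4489, 0.0601, 0.3781]
tool_rot: [[-0.999, 0.034, 0.004], [0.034, 0.999, -0.0], [-0.004, 0.0, -1.0]]
force: [0.6, 0.1, -0.2]
grip_width: 0.0599
gripper_force: 0.0
```

Run:
```python
from h import *
print(env.sense()["joints"].round(1))
# tool y radial: tool x pointing to az J1-90 => J6=-90
go([.31,.29,.30],rot(44+180))
print(rot(44+180).round(2).tolist())
```

```text
[ -1.6   6.7 -10.3  72.8   0.    0.3]
t 16.3 shift [146.9 225.   23.6] turn [-4.000e-03  2.000e-03 -2.373e+00] TCP [0.31  0.29  0.354] J [ -2.   7. -10.  73.   0.   0.]
[[0.69, -0.72, 0.0], [-0.72, -0.69, 0.0], [0.0, 0.0, -1.0]]
```

carry_out(
  motion=[
    {"gripper": 60, "x": 18, "y": 28, "z": 2, "wx": 0, "wy": 0, "wz": -0.18},
    {"gripper": 60, "x": 36, "y": 56, "z": 4, "wx": 0, "wy": 0, "wz": -0.36},
    {"gripper": 60, "x": 54, "y": 84, "z": 6, "wx": 0, "wy": 0, "wz": -0.54},
    {"gripper": 60, "x": 72, "y": 112, "z": 8, "wx": 0, "wy": 0, "wz": -0.72},
    {"gripper": 60, "x": 90, "y": 140, "z": 10, "wx": 0, "wy": 0, "wz": -0.9},
    {"gripper": 60, "x": 108, "y": 168, "z": 12, "wx": 0, "wy": 0, "wz": -1.08},
    {"gripper": 60, "x": 126, "y": 196, "z": 14, "wx": 0, "wy": 0, "wz": -1.26},
    {"gripper": 60, "x": 147, "y": 225, "z": 16, "wx": 0, "wy": 0, "wz": -1.44},
  ],
)

```text
time_s: 17.27
eef_pos: [0.3086, 0.2903, 0.361]
tool_rot: [[-0.159, -0.987, 0.008], [-0.987, 0.159, 0.001], [-0.002, -0.008, -1.0]]
force: [-0.0, 0.2, 0.3]
grip_width: 0.0598
gripper_force: 0.0
```

carry_out(
  motion=[
    {"gripper": 60, "x": 0, "y": 0, "z": 0, "wx": 0, "wy": 0, "wz": -0.18},
    {"gripper": 60, "x": 0, "y": 0, "z": 0, "wx": 0, "wy": 0, "wz": -0.36},
    {"gripper": 60, "x": 0, "y": 0, "z": 0, "wx": 0, "wy": 0, "wz": -0.54},
    {"gripper": 60, "x": 0, "y": 0, "z": 0, "wx": 0, "wy": 0, "wz": -0.72},
    {"gripper": 60, "x": 0, "y": 0, "z": 0, "wx": 0, "wy": 0, "wz": -0.9},
    {"gripper": 60, "x": 0, "y": 0, "z": 0, "wx": 0, "wy": 0, "wz": -0.93},
  ],
)

```text
time_s: 18.02
eef_pos: [0.3094, 0.2896, 0.3607]
tool_rot: [[0.692, -0.721, 0.008], [-0.721, -0.692, 0.001], [0.005, -0.006, -1.0]]
force: [-0.0, 0.1, -0.1]
grip_width: 0.0601
gripper_force: 0.0
```

```bash
cat >> h.py <<'E'
def side(az,e,up=1):
    """tool z at azimuth az, e deg below horizontal; tool x up (or down)"""
    a,e=np.radians([az,e]);z=np.array([np.cos(e)*np.cos(a),np.cos(e)*np.sin(a),-np.sin(e)])
    x=up*np.array([np.sin(e)*np.cos(a),np.sin(e)*np.sin(a),np.cos(e)]);return np.stack([x,np.cross(z,x),z],1)
E
python3 - <<'E'
from h import *
print(env.sense()["joints"].round(1))
B=np.array([.5388,.0973,.09])
R=side(-46,25);go(B-.17*R[:,2]+[0,0,.15],R)
R=side(-46,60);go(B-.17*R[:,2]+[0,0,.10],R)
bolts(3)
E
```

```text
[  33.3    3.6  -16.3   69.7   -0.2 -100.5]
t 18.0 shift [ 94.5 -31.6  26.8] turn [-0.004  1.129 -0.006] TCP [0.398 0.243 0.335] J [  33.    4.  -16.   70.   -0. -101.]
t 18.0 shift [185.7 -32.2 -22. ] turn [-0.005  0.519 -0.005] TCP [0.461 0.178 0.384] J [  33.    4.  -16.   70.   -0. -101.]
top 64 [538.9  97.3] [21.2 21.2] [315. 245.]
top 69 [443.5  37.9] [22.  22.4] [339. 281.]
```

carry_out(
  motion=[
    {"gripper": 60, "x": 13, "y": -4, "z": 4, "wx": 0, "wy": 0.16, "wz": 0},
    {"gripper": 60, "x": 26, "y": -8, "z": 8, "wx": 0, "wy": 0.32, "wz": 0},
    {"gripper": 60, "x": 39, "y": -13, "z": 12, "wx": 0, "wy": 0.48, "wz": 0},
    {"gripper": 60, "x": 52, "y": -17, "z": 16, "wx": 0, "wy": 0.64, "wz": 0},
    {"gripper": 60, "x": 65, "y": -22, "z": 20, "wx": 0, "wy": 0.8, "wz": 0},
    {"gripper": 60, "x": 78, "y": -27, "z": 24, "wx": 0, "wy": 0.96, "wz": 0},
    {"gripper": 60, "x": 94, "y": -31, "z": 27, "wx": 0, "wy": 1.12, "wz": 0},
  ],
)

```text
time_s: 18.95
eef_pos: [0.3978, 0.2439, 0.3338]
tool_rot: [[0.289, -0.722, 0.629], [-0.314, -0.692, -0.65], [0.904, -0.01, -0.427]]
force: [0.6, -0.9, 0.4]
grip_width: 0.0603
gripper_force: 0.0
```

Run:
```python
from h import *
print(env.sense()["joints"].round(1))
B=np.array([.5388,.0973,.09])
R=side(-46,25);go(B-.11*R[:,2],R);go(B,R)
```

```text
[ 50.6  19.8 -23.4  60.4 -63.9 -74.3]
t 18.9 shift [-134.4    1.9  124.1] turn [-0.001  0.005 -0.01 ] TCP [0.436 0.204 0.159] J [ 51.  20. -23.  60. -64. -74.]
t 18.9 shift [-133.8    2.   234.1] turn [-0.001  0.005 -0.01 ] TCP [0.505 0.132 0.113] J [ 51.  20. -23.  60. -64. -74.]
```

carry_out(
  motion=[
    {"gripper": 60, "x": -34, "y": 0, "z": 31, "wx": 0, "wy": 0, "wz": -0.01},
    {"gripper": 60, "x": -67, "y": 1, "z": 62, "wx": 0, "wy": 0, "wz": -0.01},
    {"gripper": 60, "x": -100, "y": 1, "z": 93, "wx": 0, "wy": 0, "wz": -0.01},
    {"gripper": 60, "x": -134, "y": 2, "z": 124, "wx": 0, "wy": 0, "wz": -0.01},
    {"gripper": 60, "x": -134, "y": 2, "z": 124, "wx": 0, "wy": 0, "wz": -0.01},
  ],
)

```text
time_s: 19.58
eef_pos: [0.4334, 0.2023, 0.1571]
tool_rot: [[0.304, -0.72, 0.624], [-0.307, -0.694, -0.652], [0.902, 0.006, -0.432]]
force: [-0.3, 0.7, 0.0]
grip_width: 0.0602
gripper_force: 0.0
```

Run:
```python
from h import *
print(env.sense()["joints"].round(1))
bolts()
p,d,W=cloud("wrist");cv2.imwrite("pics/w5.png",p)
c=cams.calibration("wrist")
for zz in(.015,.155):
    q=np.array(c["R"])@np.array([.5388,.0973,zz])+np.array(c["t"]);print(c["fx"]*q[0]/q[2]+c["cx"],c["fy"]*q[1]/q[2]+c["cy"])
R=side(-46,25);go([.5388,.0973,.09],R)
```

```text
[ 43.8  32.1 -38.9  19.2 -64.4 -90.3]
top 63 [538.8  97.3] [21.2 21.2] [315. 245.]
top 68 [443.5  36.8] [21.3 23.3] [339. 281.]
top 170 [417.5 153.9] [35.  72.5] [294. 291.]
315.0040646770462 311.8755213871249
315.28312298469234 152.88521539602863
t 19.7 shift [  0.9  -1.  110.9] turn [0.001 0.009 0.003] TCP [0.505 0.132 0.113] J [ 44.  32. -39.  19. -64. -90.]
```

View pics/w5.png

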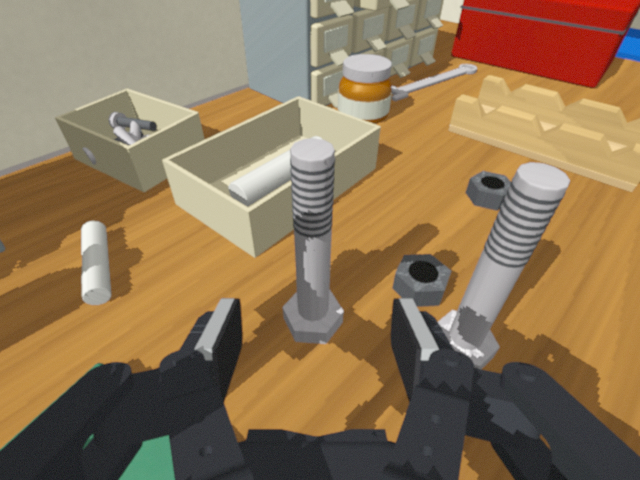

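The wrist view shows the bolt centred between the fingers (head at (315,312), end at (313,150)). The bar lies flat in the drawer at (275,170). Moving forward to grip.

carry_out(
  motion=[
    {"gripper": 60, "x": 1, "y": -1, "z": 40, "wx": 0, "wy": 0.005, "wz": 0},
    {"gripper": 60, "x": 1, "y": -1, "z": 80, "wx": 0, "wy": 0.005, "wz": 0},
    {"gripper": 60, "x": 1, "y": -1, "z": 111, "wx": 0, "wy": 0.005, "wz": 0},
    {"gripper": 60, "x": 1, "y": -1, "z": 111, "wx": 0, "wy": 0.005, "wz": 0},
    {"gripper": 18, "x": 1, "y": -1, "z": 111, "wx": 0, "wy": 0.005, "wz": 0},
    {"gripper": 18, "x": 1, "y": -1, "z": 111, "wx": 0, "wy": 0.005, "wz": 0},
    {"gripper": 18, "x": 1, "y": -1, "z": 111, "wx": 0, "wy": 0.005, "wz": 0},
    {"gripper": 18, "x": 1, "y": -1, "z": 111, "wx": 0, "wy": 0.005, "wz": 0},
  ],
)

```text
time_s: 20.68
eef_pos: [0.5051, 0.1329, 0.1126]
tool_rot: [[0.298, -0.718, 0.629], [-0.304, -0.696, -0.651], [0.905, 0.003, -0.426]]
force: [-2.0, 1.5, 7.0]
grip_width: 0.0226
gripper_force: 58.4
```

Run:
```python
from h import *
s=env.sense();print(s["eef_pos"],s["grip_width"],s["gripper_force"],s["force"])
# after lift: tool-down-ish with bolt horizontal: tilt -90 about tool y
R=s["tool_rot"];bz=R.T@np.array([0,0,1]);print("bolt axis in tool",bz, "grasp", s["eef_pos"]+.0539*R[:,2])
```

```text
[0.50506178 0.13291868 0.11257798] 0.02255310035724348 58.442240953445435 [-2.02785634  1.54862981  6.96588841]
bolt axis in tool [ 0.90494573  0.00277546 -0.42551795] grasp [0.53895505 0.0978413  0.08964257]
```

Run:
```python
from h import *
go([.539,.098,.24],side(-46,25))
for e in(45,70,90): go([.539-.12*(e-25)/90,.098,.24+.1*(e-25)/90],side(-46,e))
go([.42,.10,.33],side(134,65,-1))
```

```text
t 20.7 shift [135.9   0.3 -64.1] turn [-0.     0.003  0.003] TCP [0.505 0.133 0.263] J [  31.   37.  -48.  -20.  -62. -118.]
t 20.7 shift [166.5  19.5 -87.1] turn [ 0.    -0.346  0.003] TCP [0.486 0.125 0.3  ] J [  31.   37.  -48.  -20.  -62. -118.]
t 20.7 shift [ 201.4   43.6 -107.4] turn [ 0.001 -0.782  0.003] TCP [0.466 0.111 0.341] J [  31.   37.  -48.  -20.  -62. -118.]
t 20.7 shift [ 224.3   62.9 -118.3] turn [ 0.002 -1.131  0.003] TCP [0.452 0.098 0.366] J [  31.   37.  -48.  -20.  -62. -118.]
t 20.7 shift [ 235.3   84.8 -124.8] turn [ 0.002 -1.568  0.003] TCP [0.436 0.084 0.379] J [  31.   37.  -48.  -20.  -62. -118.]
```

carry_out(
  motion=[
    {"gripper": 18, "x": 45, "y": 0, "z": -21, "wx": 0, "wy": 0, "wz": 0},
    {"gripper": 18, "x": 90, "y": 0, "z": -42, "wx": 0, "wy": 0, "wz": 0},
    {"gripper": 18, "x": 136, "y": 0, "z": -64, "wx": 0, "wy": 0, "wz": 0},
    {"gripper": 18, "x": 151, "y": 10, "z": -76, "wx": 0, "wy": -0.17, "wz": 0},
    {"gripper": 18, "x": 166, "y": 19, "z": -87, "wx": 0, "wy": -0.34, "wz": 0},
    {"gripper": 18, "x": 180, "y": 29, "z": -95, "wx": 0, "wy": -0.51, "wz": 0},
    {"gripper": 18, "x": 194, "y": 38, "z": -103, "wx": 0, "wy": -0.68, "wz": 0},
    {"gripper": 18, "x": 205, "y": 47, "z": -109, "wx": 0, "wy": -0.84, "wz": 0},
  ],
)

```text
time_s: 21.68
eef_pos: [0.4626, 0.1085, 0.3446]
tool_rot: [[0.669, -0.718, 0.192], [-0.689, -0.696, -0.204], [0.28, 0.004, -0.96]]
force: [1.3, 0.1, -6.8]
grip_width: 0.0219
gripper_force: 59.8
```

Run:
```python
from h import *
s=env.sense();print(s["joints"].round(1),s["grip_width"],s["force"].round(1))
go([.42,.10,.33],side(134,65,-1))
```

```text
[  11.6    4.9  -19.1   57.4  -13.8 -123.5] 0.02190668368976498 [ 1.3  0.1 -6.8]
t 21.7 shift [  8.8  36.7 -33. ] turn [ 0.004 -0.72   0.001] TCP [0.436 0.084 0.379] J [  12.    5.  -19.   57.  -14. -124.]
```

carry_out(
  motion=[
    {"gripper": 18, "x": 2, "y": 8, "z": -7, "wx": 0, "wy": -0.17, "wz": 0},
    {"gripper": 18, "x": 4, "y": 16, "z": -14, "wx": 0, "wy": -0.34, "wz": 0},
    {"gripper": 18, "x": 6, "y": 26, "z": -21, "wx": 0, "wy": -0.51, "wz": 0},
    {"gripper": 18, "x": 8, "y": 34, "z": -28, "wx": 0, "wy": -0.68, "wz": 0},
    {"gripper": 18, "x": 9, "y": 37, "z": -33, "wx": 0, "wy": -0.72, "wz": 0},
  ],
)

```text
time_s: 22.3
eef_pos: [0.4371, 0.0821, 0.3772]
tool_rot: [[0.627, -0.72, -0.297], [-0.655, -0.694, 0.299], [-0.422, 0.007, -0.907]]
force: [-0.5, 0.0, -6.0]
grip_width: 0.0222
gripper_force: 60.1
```

Run:
```python
from h import *
s=env.sense();print(s["joints"].round(1),s["eef_pos"])
# yaw steps at grasp moving towards stand front
for f in(.25,.5,.75,1):
    go(np.array([.42,.10,.33])+f*np.array([-.06,.13,0]),side(134+148.3*f,65,-1))
```

```text
[  -7.4   18.7    0.5   92.    15.  -143.9] [0.43711305 0.08208719 0.37723017]
t 22.3 shift [-37.4 -25.6  15.4] turn [-0.267  0.001 -0.59 ] TCP [0.428 0.129 0.379] J [  -7.   19.    0.   92.   15. -144.]
t 22.3 shift [-79.  -45.5  34.6] turn [-0.541  0.004 -1.177] TCP [0.41  0.176 0.379] J [  -7.   19.    0.   92.   15. -144.]
t 22.3 shift [-122.8  -56.6   54.8] turn [-0.815  0.006 -1.763] TCP [0.385 0.218 0.379] J [  -7.   19.    0.   92.   15. -144.]
t 22.3 shift [-163.5  -59.1   73.8] turn [-1.09   0.009 -2.348] TCP [0.355 0.252 0.379] J [  -7.   19.    0.   92.   15. -144.]
```

Run:
```python
from kin import *
print(ik(.42,.38,65),ik(.45,.36,65),ik(.40,.38,65))
for f in(.2,.4,.6,.8,1):
    go(np.array([.43,.10,.32])+f*np.array([0,.05,0]),side(134-211.7*f,65,-1))
```

```text
[  -7.41   18.66    0.45   91.98   14.95 -143.95] [0.4371 0.0821 0.3772] [-0.297  0.299 -0.907] [-0.49647437  0.04243908 -6.03942576]
a,b,p,q,u,v,D [-0.0596  0.3518  0.4712  0.0099  0.4634  0.038   0.3315] 0.002650730946621105
(array([-14.3, -35.3]), np.float64(44.0), np.float64(0.0)) (array([ -9.5, -34. ]), np.float64(40.5), np.float64(0.0)) (array([-17. , -37.3]), np.float64(44.7), np.float64(0.0))
t 22.3 shift [-3.9  1.  11.1] turn [ 0.318 -0.004  0.666] TCP [0.431 0.087 0.369] J [  -7.   19.    0.   92.   15. -144.]
t 22.3 shift [-23.8   1.4  20.3] turn [ 0.629 -0.006  1.337] TCP [0.415 0.103 0.369] J [  -7.   19.    0.   92.   15. -144.]
t 22.3 shift [-44.7 -10.   29.9] turn [ 0.939 -0.009  2.007] TCP [0.407 0.127 0.369] J [  -7.   19.    0.   92.   15. -144.]
t 22.3 shift [-59.1 -30.9  36.5] turn [ 1.248 -0.011  2.679] TCP [0.411 0.153 0.369] J [  -7.   19.    0.   92.   15. -144.]
t 22.3 shift [-63.  -54.   38.1] turn [-1.09   0.009 -2.348] TCP [0.425 0.172 0.369] J [  -7.   19.    0.   92.   15. -144.]
```

carry_out(
  motion=[
    {"gripper": 18, "x": -1, "y": 0, "z": 3, "wx": 0.078, "wy": 0, "wz": 0.163},
    {"gripper": 18, "x": -2, "y": 0, "z": 6, "wx": 0.155, "wy": 0, "wz": 0.326},
    {"gripper": 18, "x": -3, "y": 0, "z": 8, "wx": 0.233, "wy": 0, "wz": 0.489},
    {"gripper": 18, "x": -4, "y": 1, "z": 11, "wx": 0.31, "wy": 0, "wz": 0.652},
    {"gripper": 18, "x": -9, "y": 1, "z": 13, "wx": 0.388, "wy": 0, "wz": 0.815},
    {"gripper": 18, "x": -14, "y": 1, "z": 15, "wx": 0.465, "wy": 0, "wz": 0.978},
    {"gripper": 18, "x": -19, "y": 1, "z": 18, "wx": 0.543, "wy": 0, "wz": 1.14},
    {"gripper": 18, "x": -24, "y": 1, "z": 20, "wx": 0.62, "wy": 0, "wz": 1.305},
  ],
)

```text
time_s: 23.3
eef_pos: [0.4138, 0.1042, 0.3689]
tool_rot: [[-0.568, -0.776, 0.273], [-0.707, 0.63, 0.321], [-0.422, -0.01, -0.907]]
force: [0.3, -0.3, -6.2]
grip_width: 0.0217
gripper_force: 59.9
```

Run:
```python
from h import *
s=env.sense();print(s["joints"].round(1),s["eef_pos"],s["grip_width"])
for f in(.6,.8,1):
    go(np.array([.43,.10,.32])+f*np.array([-.05,.13,0]),side(134-211.7*f,65,-1))
```

```text
[ -8.3  -7.9 -30.1  54.   20.9 -56.8] [0.41377424 0.10418502 0.36893915] 0.021703035474826424
t 23.3 shift [-29.5  73.   13. ] turn [0.315 0.003 0.699] TCP [0.377 0.175 0.369] J [ -8.  -8. -30.  54.  21. -57.]
t 23.3 shift [-55.7 104.1  24.8] turn [0.628 0.007 1.368] TCP [0.371 0.217 0.369] J [ -8.  -8. -30.  54.  21. -57.]
t 23.3 shift [-82.6 123.3  37.1] turn [0.943 0.011 2.037] TCP [0.375 0.252 0.369] J [ -8.  -8. -30.  54.  21. -57.]
```

carry_out(
  motion=[
    {"gripper": 18, "x": -7, "y": 18, "z": 3, "wx": 0.078, "wy": 0, "wz": 0.17},
    {"gripper": 18, "x": -15, "y": 36, "z": 6, "wx": 0.156, "wy": 0, "wz": 0.34},
    {"gripper": 18, "x": -22, "y": 55, "z": 10, "wx": 0.234, "wy": 0, "wz": 0.51},
    {"gripper": 18, "x": -29, "y": 73, "z": 13, "wx": 0.312, "wy": 0, "wz": 0.68},
    {"gripper": 18, "x": -36, "y": 81, "z": 16, "wx": 0.39, "wy": 0, "wz": 0.85},
    {"gripper": 18, "x": -43, "y": 89, "z": 19, "wx": 0.468, "wy": 0, "wz": 1.02},
    {"gripper": 18, "x": -50, "y": 97, "z": 22, "wx": 0.546, "wy": 0, "wz": 1.19},
    {"gripper": 18, "x": -56, "y": 104, "z": 25, "wx": 0.626, "wy": 0.007, "wz": 1.366},
  ],
)

```text
time_s: 24.3
eef_pos: [0.3708, 0.2173, 0.3689]
tool_rot: [[-0.756, 0.55, 0.354], [0.498, 0.835, -0.232], [-0.424, 0.001, -0.906]]
force: [0.6, -0.2, -5.9]
grip_width: 0.0224
gripper_force: 60.0
```

Run:
```python
from h import *
s=env.sense();print(s["joints"].round(1),s["eef_pos"],s["grip_width"])
R=side(-77.7,64.8,-1)
go(stand(-110,5,250),R)
go(stand(-110,5,115),R)
```

```text
[ 33.7  -1.4 -24.1  57.  -23.   65. ] [0.37077497 0.21731795 0.3689157 ] 0.02241274505244752
t 24.3 shift [105.   80.6  28.4] turn [ 0.329 -0.002  0.7  ] TCP [0.346 0.33  0.299] J [ 34.  -1. -24.  57. -23.  65.]
t 24.3 shift [162.2  80.5 150.6] turn [ 0.329 -0.002  0.7  ] TCP [0.346 0.33  0.164] J [ 34.  -1. -24.  57. -23.  65.]
```

carry_out(
  motion=[
    {"gripper": 18, "x": 22, "y": 18, "z": 6, "wx": 0.07, "wy": 0, "wz": 0.15},
    {"gripper": 18, "x": 44, "y": 34, "z": 12, "wx": 0.14, "wy": 0, "wz": 0.3},
    {"gripper": 18, "x": 66, "y": 50, "z": 18, "wx": 0.21, "wy": 0, "wz": 0.45},
    {"gripper": 18, "x": 88, "y": 66, "z": 24, "wx": 0.28, "wy": 0, "wz": 0.6},
    {"gripper": 18, "x": 105, "y": 80, "z": 28, "wx": 0.329, "wy": 0, "wz": 0.7},
    {"gripper": 18, "x": 124, "y": 80, "z": 69, "wx": 0.329, "wy": 0, "wz": 0.7},
    {"gripper": 18, "x": 143, "y": 80, "z": 110, "wx": 0.329, "wy": 0, "wz": 0.7},
    {"gripper": 18, "x": 162, "y": 80, "z": 150, "wx": 0.329, "wy": 0, "wz": 0.7},
  ],
)

```text
time_s: 25.3
eef_pos: [0.3461, 0.3297, 0.1635]
tool_rot: [[-0.198, 0.976, 0.093], [0.884, 0.218, -0.413], [-0.423, 0.0, -0.906]]
force: [0.1, 0.1, -6.5]
grip_width: 0.0219
gripper_force: 60.0
```

Run:
```python
from h import *
s=env.sense();print(s["joints"].round(1),s["eef_pos"],s["grip_width"])
R=side(-77.7,64.8,-1)
go(stand(-110,5,105),R)
p,d,W=cloud("wrist");cv2.imwrite("pics/w6.png",p)
pt,dt,Wt=cloud("scene");cv2.imwrite("pics/s6.png",pt[190:390,300:520])
L=(Wt-S0)@SR*1000
m=(L[...,0]>-130)&(L[...,0]<-90)&(L[...,1]>-100)&(L[...,1]<90)&(L[...,2]>60)&(L[...,2]<150)
g=(pt.max(2).astype(int)-pt.min(2)<30)&(pt.max(2)>90)&m
Q=L[g];print(len(Q))
for y0 in range(-100,90,15):
    q=Q[(Q[:,1]>=y0)&(Q[:,1]<y0+15)]
    if len(q)>3:print(y0,len(q),np.median(q,0).round(),np.percentile(q[:,2],97).round(),np.percentile(q[:,0],[3,97]).round())
```

```text
[ 45.6  29.7 -15.9  58.6 -20.8 125.6] [0.34610351 0.32973994 0.16351829] 0.021884588432912605
t 25.3 shift [ 4.8 -0.3  8.5] turn [ 0.003 -0.003  0.005] TCP [0.346 0.33  0.154] J [ 46.  30. -16.  59. -21. 126.]
475
-100 18 [-101.  -87.  123.] 128.0 [-117.  -92.]
-85 82 [-104.  -77.  122.] 128.0 [-124.  -94.]
-70 53 [-105.  -62.  115.] 119.0 [-117.  -98.]
-55 48 [-104.  -48.  115.] 120.0 [-116.  -99.]
-40 51 [-105.  -33.  115.] 120.0 [-117.  -99.]
-25 56 [-104.  -17.  115.] 122.0 [-115.  -95.]
-10 35 [-110.   -6.  118.] 129.0 [-126.  -93.]
35 52 [-104.   44.  117.] 122.0 [-116.  -99.]
50 65 [-105.   58.  117.] 121.0 [-119.  -99.]
65 11 [-107.   66.  115.] 119.0 [-115. -100.]
```

View pics/w6.png

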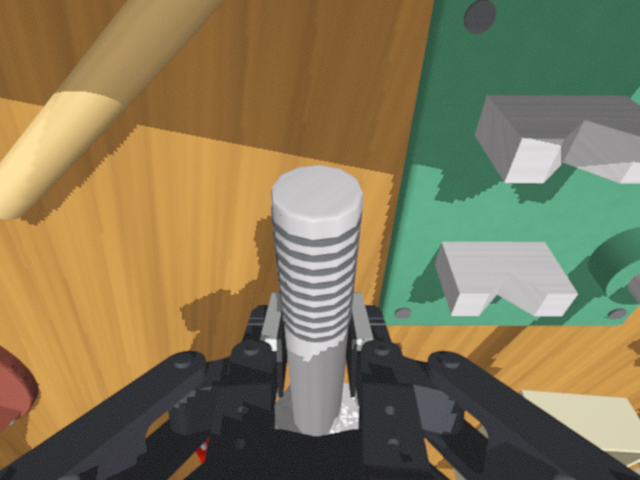

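The wrist view shows the bolt held level, with its free end at (317,190). The vee blocks are at (505,280) and (555,140), so the way in is clear.

carry_out(
  motion=[
    {"gripper": 18, "x": 4, "y": 20, "z": 8, "wx": 0, "wy": 0, "wz": 0},
    {"gripper": 18, "x": 4, "y": 50, "z": 8, "wx": 0, "wy": 0, "wz": 0},
    {"gripper": 18, "x": 4, "y": 80, "z": 8, "wx": 0, "wy": 0, "wz": 0},
    {"gripper": 18, "x": 4, "y": 100, "z": 8, "wx": 0, "wy": 0, "wz": 0},
    {"gripper": 18, "x": 4, "y": 110, "z": 8, "wx": 0, "wy": 0, "wz": 0},
    {"gripper": 18, "x": 4, "y": 110, "z": 8, "wx": 0, "wy": 0, "wz": 0},
  ],
)

```text
time_s: 26.15
eef_pos: [0.4549, 0.354, 0.157]
tool_rot: [[-0.196, 0.976, 0.094], [0.885, 0.218, -0.412], [-0.423, 0.002, -0.906]]
force: [-0.5, -0.9, -5.8]
grip_width: 0.0222
gripper_force: 60.3
```

Run:
```python
from h import *
s=env.sense();print(s["joints"].round(1),s["eef_pos"],s["grip_width"],s["force"])
R=side(-77.7,64.8,-1)
go(stand(0,5,70),R);go(stand(0,5,64),R)
pt,dt,Wt=cloud("scene");cv2.imwrite("pics/s7.png",cv2.resize(pt[230:380,320:480],None,fx=4,fy=4))
```

```text
[ 40.   38.   -1.4  62.7 -22.1 119.9] [0.45494168 0.35395167 0.15703802] 0.022236774586872864 [-0.5450584  -0.90532143 -5.79158355]
t 26.1 shift [16.4 -1.9 34.6] turn [ 0.004 -0.003  0.003] TCP [0.453 0.354 0.119] J [ 40.  38.  -1.  63. -22. 120.]
t 26.1 shift [19.  -1.9 40. ] turn [ 0.004 -0.003  0.003] TCP [0.453 0.354 0.113] J [ 40.  38.  -1.  63. -22. 120.]
```

View pics/s7.png

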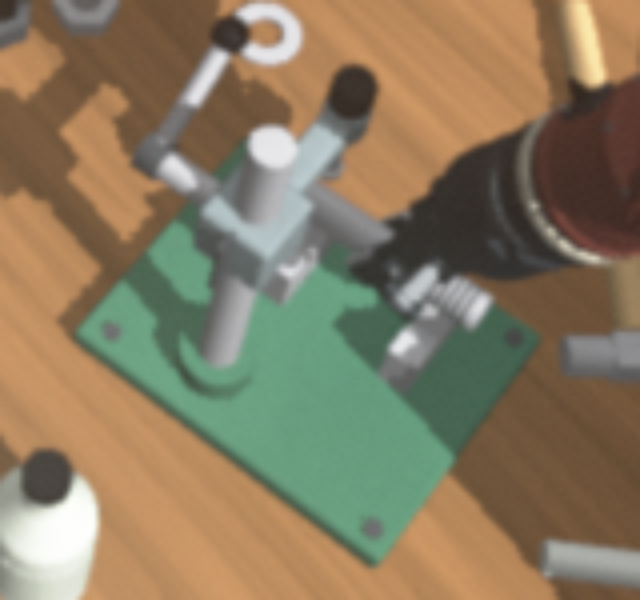

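The scene crop shows the shank above both vee blocks, below the raised stop, and clear of the arm. Lowering.

carry_out(
  motion=[
    {"gripper": 18, "x": 5, "y": -2, "z": 11, "wx": 0, "wy": 0, "wz": 0},
    {"gripper": 18, "x": 10, "y": -2, "z": 22, "wx": 0, "wy": 0, "wz": 0},
    {"gripper": 18, "x": 14, "y": -2, "z": 30, "wx": 0, "wy": 0, "wz": 0},
    {"gripper": 18, "x": 15.5, "y": -2, "z": 33, "wx": 0, "wy": 0, "wz": 0},
    {"gripper": 18, "x": 15.5, "y": -2, "z": 33, "wx": 0, "wy": 0, "wz": 0},
  ],
)

```text
time_s: 26.82
eef_pos: [0.4523, 0.3533, 0.1197]
tool_rot: [[-0.197, 0.976, 0.093], [0.884, 0.218, -0.413], [-0.424, 0.001, -0.906]]
force: [0.5, -1.2, -5.4]
grip_width: 0.0222
gripper_force: 60.4
```

carry_out(
  motion=[
    {"gripper": 18, "x": 0.8, "y": 0, "z": 1.8, "wx": 0, "wy": 0, "wz": 0},
    {"gripper": 18, "x": 1.6, "y": 0, "z": 3.6, "wx": 0, "wy": 0, "wz": 0},
    {"gripper": 18, "x": 1.6, "y": 0, "z": 3.6, "wx": 0, "wy": 0, "wz": 0},
  ],
)

```text
time_s: 27.2
eef_pos: [0.4524, 0.3533, 0.1159]
tool_rot: [[-0.197, 0.976, 0.093], [0.884, 0.218, -0.413], [-0.424, 0.001, -0.906]]
force: [0.6, -0.4, -6.5]
grip_width: 0.0222
gripper_force: 60.4
```

carry_out(
  motion=[
    {"gripper": 18, "x": 0.8, "y": 0, "z": 1.8, "wx": 0, "wy": 0, "wz": 0},
    {"gripper": 18, "x": 0.8, "y": 0, "z": 1.8, "wx": 0, "wy": 0, "wz": 0},
    {"gripper": 18, "x": 1.2, "y": 0, "z": 2.8, "wx": 0, "wy": 0, "wz": 0},
    {"gripper": 18, "x": 1.2, "y": 0, "z": 2.8, "wx": 0, "wy": 0, "wz": 0},
  ],
)

```text
time_s: 27.7
eef_pos: [0.453, 0.3534, 0.1134]
tool_rot: [[-0.197, 0.976, 0.095], [0.884, 0.218, -0.413], [-0.424, 0.003, -0.906]]
force: [1.7, 0.3, 0.9]
grip_width: 0.0222
gripper_force: 60.9
```

carry_out(
  motion=[
    {"gripper": 45, "x": 0, "y": 0, "z": 0, "wx": 0, "wy": 0, "wz": 0},
    {"gripper": 45, "x": 0, "y": 0, "z": 0, "wx": 0, "wy": 0, "wz": 0},
    {"gripper": 45, "x": 0, "y": 0, "z": 0, "wx": 0, "wy": 0, "wz": 0},
    {"gripper": 45, "x": 0, "y": 0, "z": -40, "wx": 0, "wy": 0, "wz": 0},
    {"gripper": 45, "x": 0, "y": 0, "z": -90, "wx": 0, "wy": 0, "wz": 0},
    {"gripper": 45, "x": 0, "y": -40, "z": -130, "wx": 0, "wy": 0, "wz": 0},
    {"gripper": 45, "x": 0, "y": -90, "z": -150, "wx": 0, "wy": 0, "wz": 0},
    {"gripper": 45, "x": 0, "y": -140, "z": -160, "wx": 0, "wy": 0, "wz": 0},
  ],
)

```text
time_s: 28.7
eef_pos: [0.2996, 0.389, 0.2587]
tool_rot: [[-0.197, 0.976, 0.095], [0.885, 0.218, -0.412], [-0.422, 0.003, -0.906]]
force: [-0.3, 0.9, -0.3]
grip_width: 0.045
gripper_force: 0.0
```

```bash
cat >> h.py <<'E'
def vee():
    p,d,W=cloud("top");L=(W-S0)@SR*1000
    g=(p.max(2).astype(int)-p.min(2)<35)&(p.max(2)>60)&(abs(L[...,0])<30)&(abs(L[...,1])<110)
    for y0 in range(-100,90,20):
        q=L[g&(L[...,1]>=y0)&(L[...,1]<y0+20)&(L[...,2]>55)&(L[...,2]<95)]
        if len(q)>3:print(y0,len(q),q.mean(0).round(1),"top",np.percentile(q[:,2],90).round(1))
    return p,L
E
python3 - <<'E'
from h import *
p,L=vee();cv2.imwrite("pics/v1.png",cv2.resize(p[200:310,180:360],None,fx=4.4,fy=4.4,interpolation=cv2.INTER_CUBIC))
cv2.imwrite("pics/top4.png",p)
s=env.sense();print(s["joints"].round(1),s["eef_pos"])
go(stand(0,-46,300),rot(102.3))
E
```

```text
-100 39 [ -0.6 -82.8  73.5] top 83.0
-80 89 [  0.6 -71.6  75.5] top 83.8
-60 123 [ -0.2 -48.9  65.2] top 73.7
-40 23 [ -0.4 -37.6  61.3] top 65.3
-20 15 [-0.2 -2.7 69.1] top 76.1
0 64 [ 0.1 10.3 70.2] top 75.4
20 75 [ 0.3 32.  68.8] top 75.2
40 130 [ 0.6 49.1 65.2] top 74.2
60 33 [ 0.1 65.3 70.2] top 73.5
[ 53.7  27.1  -4.4  75.6 -18.6 133.7] [0.29449829 0.38785323 0.25952033]
t 28.8 shift [-168.7  146.6  -25.5] turn [-0.342  0.343 -1.536] TCP [0.469 0.282 0.354] J [ 54.  27.  -4.  76. -19. 134.]
```

View pics/v1.png

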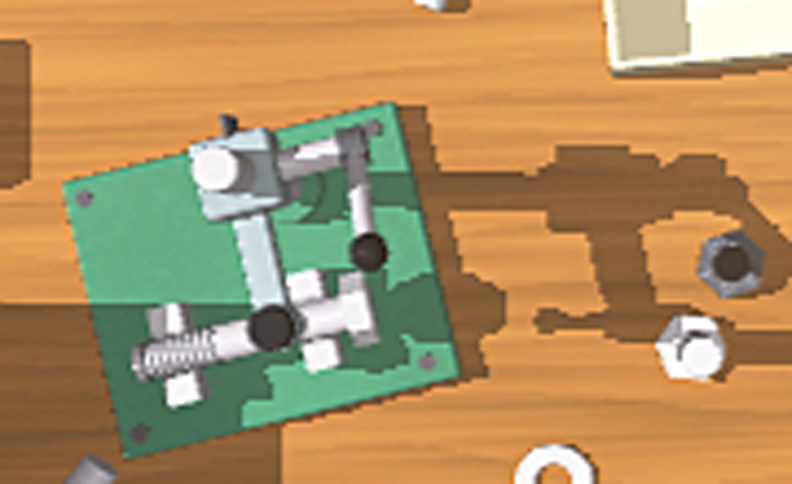

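The top crop shows the bolt lying in both vees, its head at (355,308) and threads at (180,350), with the top at about 74 mm all along. The lever is up and the stop raised. Next I'll push the knob down with closed fingers.

Run:
```python
from h import *
go(stand(-100,-46,361),rot(12.3),0)
go(stand(0,-46,361),rot(12.3),0)
```

```text
t 28.8 shift [-171.    46.6  -32.2] turn [0.001 0.437 0.007] TCP [0.371 0.26  0.361] J [ 54.  27.  -4.  76. -19. 134.]
t 28.8 shift [-171.7  146.6  -31.9] turn [0.001 0.437 0.007] TCP [0.469 0.282 0.361] J [ 54.  27.  -4.  76. -19. 134.]
```

carry_out(
  motion=[
    {"gripper": 0, "x": -45, "y": 10, "z": -10, "wx": 0, "wy": 0.15, "wz": 0},
    {"gripper": 0, "x": -90, "y": 20, "z": -20, "wx": 0, "wy": 0.3, "wz": 0},
    {"gripper": 0, "x": -130, "y": 35, "z": -30, "wx": 0, "wy": 0.437, "wz": 0.007},
    {"gripper": 0, "x": -171, "y": 47, "z": -32, "wx": 0, "wy": 0.437, "wz": 0.007},
    {"gripper": 0, "x": -171, "y": 97, "z": -32, "wx": 0, "wy": 0.437, "wz": 0.007},
    {"gripper": 0, "x": -171.5, "y": 147, "z": -32, "wx": 0, "wy": 0.437, "wz": 0.007},
    {"gripper": 0, "x": -171.5, "y": 147, "z": -32, "wx": 0, "wy": 0.437, "wz": 0.007},
  ],
)

```text
time_s: 29.62
eef_pos: [0.4776, 0.2823, 0.3583]
tool_rot: [[-0.21, 0.978, 0.002], [0.978, 0.21, -0.0], [-0.001, 0.002, -1.0]]
force: [-0.7, 0.9, 0.3]
grip_width: -0.0002
gripper_force: 0.0
```

Run:
```python
from h import *
s=env.sense();print(s["joints"].round(1),s["eef_pos"],s["grip_width"],s["force"])
go(stand(0,-46,258),rot(12.3),.073)
go(stand(0,-46,173),rot(12.3),.073)
```

```text
[ 2.310e+01  1.860e+01  2.100e+00  7.340e+01 -1.000e-01  1.009e+02] [0.47763023 0.28227659 0.35828879] -0.00021105291962396927 [-0.6510248   0.90537298  0.28277539]
t 29.6 shift [ 1.1 -8.8 27.3] turn [ 0.002  0.001 -0.003] TCP [0.469 0.282 0.331] J [ 23.  19.   2.  73.  -0. 101.]
t 29.6 shift [  1.2  -8.9 112.3] turn [ 0.002  0.001 -0.003] TCP [0.469 0.282 0.246] J [ 23.  19.   2.  73.  -0. 101.]
```

carry_out(
  motion=[
    {"gripper": 0, "x": 1, "y": -9, "z": 15, "wx": 0, "wy": 0, "wz": 0},
    {"gripper": 0, "x": 1, "y": -9, "z": 28, "wx": 0, "wy": 0, "wz": 0},
    {"gripper": 0, "x": 1, "y": -9, "z": 43, "wx": 0, "wy": 0, "wz": 0},
    {"gripper": 0, "x": 1, "y": -9, "z": 58, "wx": 0, "wy": 0, "wz": 0},
    {"gripper": 0, "x": 1, "y": -9, "z": 73, "wx": 0, "wy": 0, "wz": 0},
    {"gripper": 0, "x": 1, "y": -9, "z": 88, "wx": 0, "wy": 0, "wz": 0},
    {"gripper": 0, "x": 1, "y": -9, "z": 100, "wx": 0, "wy": 0, "wz": 0},
    {"gripper": 0, "x": 1, "y": -9, "z": 107, "wx": 0, "wy": 0, "wz": 0},
  ],
)

```text
time_s: 30.62
eef_pos: [0.4661, 0.2815, 0.2521]
tool_rot: [[-0.212, 0.977, 0.003], [0.977, 0.212, 0.0], [-0.0, 0.003, -1.0]]
force: [-2.3, 0.4, 8.2]
grip_width: 0.0006
gripper_force: 3.8
```

carry_out(
  motion=[
    {"gripper": 0, "x": 0, "y": 0, "z": 2, "wx": 0, "wy": 0, "wz": 0},
    {"gripper": 0, "x": 0, "y": 0, "z": 4, "wx": 0, "wy": 0, "wz": 0},
    {"gripper": 0, "x": 0, "y": 0, "z": 4, "wx": 0, "wy": 0, "wz": 0},
  ],
)

```text
time_s: 31.0
eef_pos: [0.4661, 0.2815, 0.2482]
tool_rot: [[-0.212, 0.977, 0.003], [0.977, 0.212, 0.0], [-0.0, 0.003, -1.0]]
force: [-1.8, 0.8, 2.8]
grip_width: -0.0003
gripper_force: 1.5
```

carry_out(
  motion=[
    {"gripper": 0, "x": 0, "y": 0, "z": 1.5, "wx": 0, "wy": 0, "wz": 0},
    {"gripper": 0, "x": 0, "y": 0, "z": 3, "wx": 0, "wy": 0, "wz": 0},
    {"gripper": 0, "x": 0, "y": 0, "z": 3.5, "wx": 0, "wy": 0, "wz": 0},
  ],
)

```text
time_s: 31.38
eef_pos: [0.4661, 0.2815, 0.245]
tool_rot: [[-0.212, 0.977, 0.003], [0.977, 0.212, 0.001], [-0.0, 0.003, -1.0]]
force: [-2.7, -1.2, 6.3]
grip_width: -0.0002
gripper_force: 3.3
```

carry_out(
  motion=[
    {"gripper": 0, "x": 0, "y": 0, "z": 0.6, "wx": 0, "wy": 0, "wz": 0},
    {"gripper": 0, "x": 0, "y": 0, "z": 1.2, "wx": 0, "wy": 0, "wz": 0},
  ],
)

```text
time_s: 31.62
eef_pos: [0.4661, 0.2815, 0.2438]
tool_rot: [[-0.212, 0.977, 0.003], [0.977, 0.212, 0.0], [-0.0, 0.003, -1.0]]
force: [-2.9, 0.3, 7.2]
grip_width: 0.0
gripper_force: 3.3
```

carry_out(
  motion=[
    {"gripper": 0, "x": 0, "y": 0, "z": 0.6, "wx": 0, "wy": 0, "wz": 0},
    {"gripper": 0, "x": 0, "y": 0, "z": 1.2, "wx": 0, "wy": 0, "wz": 0},
  ],
)

```text
time_s: 31.88
eef_pos: [0.4661, 0.2816, 0.2426]
tool_rot: [[-0.212, 0.977, 0.003], [0.977, 0.212, 0.001], [-0.0, 0.003, -1.0]]
force: [-4.0, -0.6, 7.2]
grip_width: 0.0003
gripper_force: 3.3
```

carry_out(
  motion=[
    {"gripper": 0, "x": 0, "y": 0, "z": 0.4, "wx": 0, "wy": 0, "wz": 0},
    {"gripper": 0, "x": 0, "y": 0, "z": 0.8, "wx": 0, "wy": 0, "wz": 0},
  ],
)

```text
time_s: 32.12
eef_pos: [0.4661, 0.2816, 0.2424]
tool_rot: [[-0.212, 0.977, 0.003], [0.977, 0.212, 0.001], [-0.0, 0.003, -1.0]]
force: [-6.3, -1.6, 14.6]
grip_width: 0.0002
gripper_force: 7.2
```

carry_out(
  motion=[
    {"gripper": 0, "x": 0, "y": 0, "z": -30, "wx": 0, "wy": 0, "wz": 0},
    {"gripper": 0, "x": 0, "y": 0, "z": -60, "wx": 0, "wy": 0, "wz": 0},
    {"gripper": 0, "x": -33, "y": 12, "z": -60, "wx": 0, "wy": 0, "wz": 0},
    {"gripper": 0, "x": -66, "y": 25, "z": -60, "wx": 0, "wy": 0, "wz": 0},
    {"gripper": 0, "x": -66, "y": 25, "z": -60, "wx": 0, "wy": 0, "wz": 0},
  ],
)

```text
time_s: 32.75
eef_pos: [0.5058, 0.2207, 0.3014]
tool_rot: [[-0.209, 0.978, 0.003], [0.978, 0.209, -0.0], [-0.001, 0.003, -1.0]]
force: [-0.6, 0.1, -0.9]
grip_width: 0.0003
gripper_force: 0.0
```

Run:
```python
from h import *
s=env.sense();print(s["joints"].round(1),s["eef_pos"],s["force"])
p,d,W=cloud("scene");L=(W-S0)@SR*1000
dk=(p.max(2)<70)
for n,b in(("ball",((0,60),(-130,-95),(140,215))),("knob",((-20,20),(-62,-30),(140,185)))):
    m=dk
    for i in range(3):m=m&(L[...,i]>b[i][0])&(L[...,i]<b[i][1])
    Q=L[m];print(n,len(Q),np.percentile(Q,[5,50,95],axis=0).round(1).tolist() if len(Q) else 0)
go(stand(20,-112,190),rot(12.3),.073)
```

```text
[16.  19.5 -5.1 65.2 -0.1 94. ] [0.50575182 0.2206722  0.30140995] [-0.63356191  0.05388076 -0.9044943 ]
ball 30 [[27.2, -117.1, 188.7], [33.5, -112.1, 192.0], [38.7, -105.5, 196.3]]
knob 75 [[-3.8, -52.6, 156.9], [8.5, -44.9, 168.0], [14.5, -36.6, 171.0]]
t 32.8 shift [ 0.3 -2.6 38.4] turn [ 0.003  0.    -0.003] TCP [0.503 0.221 0.263] J [16. 20. -5. 65. -0. 94.]
```

carry_out(
  motion=[
    {"gripper": 0, "x": 0, "y": 4, "z": 20, "wx": 0, "wy": 0, "wz": 0},
    {"gripper": 0, "x": 0, "y": 4, "z": 31, "wx": 0, "wy": 0, "wz": 0},
    {"gripper": 0, "x": 0, "y": 2, "z": 43, "wx": 0, "wy": 0, "wz": 0},
    {"gripper": 0, "x": 0, "y": -3, "z": 56, "wx": 0, "wy": 0, "wz": 0},
    {"gripper": 0, "x": 0, "y": -8, "z": 68, "wx": 0, "wy": 0, "wz": 0},
    {"gripper": 0, "x": 0, "y": -11, "z": 76, "wx": 0, "wy": 0, "wz": 0},
    {"gripper": 0, "x": 0, "y": -12, "z": 80, "wx": 0, "wy": 0, "wz": 0},
    {"gripper": 0, "x": 0, "y": -12, "z": 80, "wx": 0, "wy": 0, "wz": 0},
  ],
)

```text
time_s: 33.8
eef_pos: [0.4932, 0.2197, 0.2217]
tool_rot: [[-0.211, 0.977, 0.003], [0.977, 0.211, 0.0], [-0.001, 0.003, -1.0]]
force: [0.4, 0.4, -1.2]
grip_width: 0.0002
gripper_force: 0.0
```

carry_out(
  motion=[
    {"gripper": 0, "x": 0, "y": 0, "z": 1.5, "wx": 0, "wy": 0, "wz": 0},
    {"gripper": 0, "x": 0, "y": 0, "z": 3, "wx": 0, "wy": 0, "wz": 0},
    {"gripper": 0, "x": 0, "y": 0, "z": 3, "wx": 0, "wy": 0, "wz": 0},
  ],
)

```text
time_s: 34.17
eef_pos: [0.4932, 0.2197, 0.2188]
tool_rot: [[-0.211, 0.977, 0.003], [0.977, 0.211, 0.0], [-0.0, 0.003, -1.0]]
force: [-0.9, -0.3, -0.1]
grip_width: 0.0
gripper_force: 0.3
```

carry_out(
  motion=[
    {"gripper": 0, "x": 0, "y": 0, "z": 1, "wx": 0, "wy": 0, "wz": 0},
    {"gripper": 0, "x": 0, "y": 0, "z": 2, "wx": 0, "wy": 0, "wz": 0},
  ],
)

```text
time_s: 34.42
eef_pos: [0.4931, 0.2197, 0.2169]
tool_rot: [[-0.211, 0.977, 0.003], [0.977, 0.211, 0.0], [-0.0, 0.003, -1.0]]
force: [-2.2, -1.3, 5.2]
grip_width: 0.0001
gripper_force: 3.1
```

carry_out(
  motion=[
    {"gripper": 0, "x": 0, "y": 0, "z": 0.5, "wx": 0, "wy": 0, "wz": 0},
    {"gripper": 0, "x": 0, "y": 0, "z": 0.5, "wx": 0, "wy": 0, "wz": 0},
    {"gripper": 0, "x": 0, "y": 0, "z": -40, "wx": 0, "wy": 0, "wz": 0},
    {"gripper": 0, "x": 0, "y": 0, "z": -90, "wx": 0, "wy": 0, "wz": 0},
    {"gripper": 0, "x": 0, "y": 0, "z": -140, "wx": 0, "wy": 0, "wz": 0},
    {"gripper": 0, "x": 0, "y": -40, "z": -140, "wx": 0, "wy": 0, "wz": 0},
    {"gripper": 30, "x": 0, "y": -90, "z": -140, "wx": 0, "wy": 0, "wz": 0},
    {"gripper": 60, "x": 0, "y": -140, "z": -140, "wx": 0, "wy": 0, "wz": 0},
  ],
)

```text
time_s: 35.42
eef_pos: [0.3547, 0.1899, 0.3562]
tool_rot: [[-0.211, 0.977, 0.003], [0.977, 0.211, 0.001], [-0.0, 0.003, -1.0]]
force: [1.0, -0.0, -0.5]
grip_width: 0.0355
gripper_force: 0.0
```

Run:
```python
from h import *
s=env.sense();print(s["joints"].round(1),s["eef_pos"],s["force"])
p,d,W=cloud("scene");L=(W-S0)@SR*1000
dk=(p.max(2)<70)
for n,b in(("ball",((-20,60),(-130,-95),(110,215))),("knob",((-20,20),(-62,-30),(140,185)))):
    m=dk
    for i in range(3):m=m&(L[...,i]>b[i][0])&(L[...,i]<b[i][1])
    Q=L[m];print(n,len(Q),np.percentile(Q,[5,50,95],axis=0).round(1).tolist() if len(Q) else 0)
vee();bolts(5)
go([.30,.22,.30],rot(48))
```

```text
[ 17.7   1.4 -19.3  69.1  -0.   95.5] [0.35469459 0.18985252 0.35624867] [ 0.99068091 -0.04017713 -0.54612521]
ball 16 [[9.7, -117.5, 137.3], [14.9, -113.1, 141.5], [18.6, -104.5, 143.9]]
knob 51 [[-0.5, -51.8, 155.0], [11.0, -43.4, 166.1], [14.1, -35.8, 172.0]]
-100 36 [  0.2 -82.9  72.8] top 82.2
-80 90 [  0.1 -72.   74.9] top 82.8
-60 86 [ -3.7 -51.   64.1] top 72.2
-40 8 [-21.4 -37.7  60.9] top 64.1
-20 57 [-0.2 -9.2 70.6] top 75.8
0 60 [ 0.1 10.2 70.8] top 75.8
20 77 [ 0.3 31.7 68.3] top 74.9
40 137 [-0.  49.  65.1] top 73.4
60 32 [ 0.3 65.4 70.6] top 75.0
top 69 [443.5  37.9] [22.3 22.4] [339. 281.]
t 35.6 shift [ 40.9 -46.8   2.7] turn [ 0.004  0.001 -0.624] TCP [0.3   0.22  0.354] J [ 18.   1. -19.  69.  -0.  96.]
```

carry_out(
  motion=[
    {"gripper": 60, "x": 10, "y": -12, "z": 0, "wx": 0, "wy": 0, "wz": -0.16},
    {"gripper": 60, "x": 20, "y": -24, "z": 0, "wx": 0, "wy": 0, "wz": -0.32},
    {"gripper": 60, "x": 30, "y": -36, "z": 0, "wx": 0, "wy": 0, "wz": -0.48},
    {"gripper": 60, "x": 41, "y": -47, "z": 0, "wx": 0, "wy": 0, "wz": -0.624},
    {"gripper": 60, "x": 41, "y": -47, "z": 0, "wx": 0, "wy": 0, "wz": -0.624},
  ],
)

```text
time_s: 36.2
eef_pos: [0.3018, 0.2208, 0.3564]
tool_rot: [[-0.743, 0.67, 0.003], [0.67, 0.743, 0.001], [-0.002, 0.003, -1.0]]
force: [-0.4, 0.7, 0.8]
grip_width: 0.0601
gripper_force: 0.0
```

Run:
```python
from h import *
print(env.sense()["joints"].round(1))
B=np.array([.4435,.0379,.09])
R=side(-42,25,-1);go(B-.14*R[:,2]+[0,0,.16],R);go(B-.11*R[:,2],R)
```

```text
[ 25.   -1.8 -22.5  69.1  -0.   67. ]
t 36.2 shift [-52.  -41.2  24.4] turn [ 0.002 -1.132 -0.002] TCP [0.313 0.155 0.332] J [ 25.  -2. -23.  69.  -0.  67.]
t 36.2 shift [-78.8 -41.6 197.2] turn [ 0.002 -1.132 -0.002] TCP [0.333 0.137 0.159] J [ 25.  -2. -23.  69.  -0.  67.]
```

carry_out(
  motion=[
    {"gripper": 60, "x": -7, "y": -6, "z": 3, "wx": 0, "wy": -0.16, "wz": 0},
    {"gripper": 60, "x": -15, "y": -12, "z": 6, "wx": 0, "wy": -0.32, "wz": 0},
    {"gripper": 60, "x": -22, "y": -18, "z": 10, "wx": 0, "wy": -0.48, "wz": 0},
    {"gripper": 60, "x": -30, "y": -24, "z": 14, "wx": 0, "wy": -0.64, "wz": 0},
    {"gripper": 60, "x": -37, "y": -30, "z": 17, "wx": 0, "wy": -0.8, "wz": 0},
    {"gripper": 60, "x": -44, "y": -36, "z": 20, "wx": 0, "wy": -0.96, "wz": 0},
    {"gripper": 60, "x": -52, "y": -41, "z": 24, "wx": 0, "wy": -1.13, "wz": 0},
  ],
)

```text
time_s: 37.08
eef_pos: [0.3134, 0.1556, 0.3328]
tool_rot: [[-0.307, 0.67, 0.676], [0.287, 0.742, -0.606], [-0.907, 0.008, -0.42]]
force: [1.1, -0.6, -0.7]
grip_width: 0.06
gripper_force: 0.0
```

Run:
```python
from h import *
print(env.sense()["joints"].round(1))
B=np.array([.4435,.0379,.09])
R=side(-42,25,-1);go(B-.11*R[:,2],R)
bolts()
```

```text
[ 52.6   5.8 -42.7  51.1 -64.8 101.1]
t 37.1 shift [146.1  -1.7  97.3] turn [ 0.002  0.003 -0.008] TCP [0.333 0.137 0.159] J [ 53.   6. -43.  51. -65. 101.]
top 68 [443.5  37.9] [22.2 22.4] [339. 281.]
```

carry_out(
  motion=[
    {"gripper": 60, "x": 36, "y": 0, "z": 24, "wx": 0, "wy": 0, "wz": -0.008},
    {"gripper": 60, "x": 73, "y": -1, "z": 48, "wx": 0, "wy": 0, "wz": -0.008},
    {"gripper": 60, "x": 110, "y": -1, "z": 73, "wx": 0, "wy": 0, "wz": -0.008},
    {"gripper": 60, "x": 146, "y": -2, "z": 97, "wx": 0, "wy": 0, "wz": -0.008},
    {"gripper": 60, "x": 146, "y": -2, "z": 97, "wx": 0, "wy": 0, "wz": -0.008},
  ],
)

```text
time_s: 37.75
eef_pos: [0.3306, 0.1358, 0.157]
tool_rot: [[-0.322, 0.669, 0.67], [0.28, 0.743, -0.608], [-0.904, -0.008, -0.427]]
force: [-0.1, 1.0, 0.0]
grip_width: 0.06
gripper_force: 0.0
```

Run:
```python
from h import *
print(env.sense()["joints"].round(1))
R=side(-42,25,-1);go([.4435,.0379,.09],R)
p,d=cams.capture("wrist");cv2.imwrite("pics/w7.png",p)
```

```text
[ 47.9  25.2 -57.8   7.3 -64.7  89.8]
t 37.8 shift [ -3.    3.1 109.8] turn [-0.003 -0.005  0.008] TCP [0.407 0.071 0.113] J [ 48.  25. -58.   7. -65.  90.]
```

View pics/w7.png

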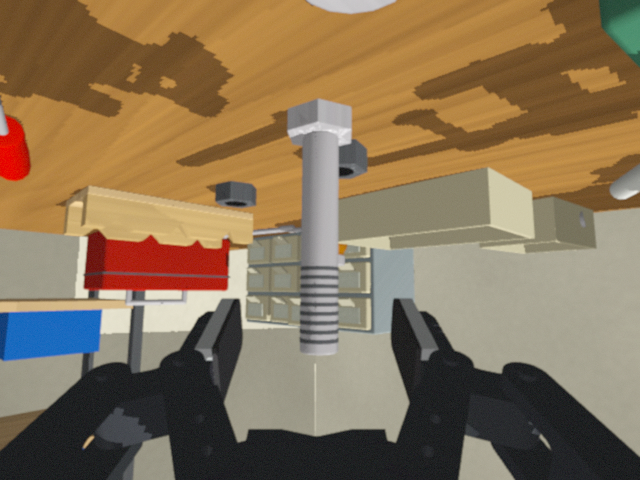

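The wrist view is upside down. The bolt is centred between the fingers, with its head at (320,120) and its end at (319,350). Moving forward and gripping.

carry_out(
  motion=[
    {"gripper": 60, "x": -2, "y": 2, "z": 40, "wx": 0, "wy": 0, "wz": 0.005},
    {"gripper": 60, "x": -3, "y": 3, "z": 80, "wx": 0, "wy": -0.005, "wz": 0.008},
    {"gripper": 60, "x": -3, "y": 3, "z": 110, "wx": 0, "wy": -0.005, "wz": 0.008},
    {"gripper": 60, "x": -3, "y": 3, "z": 110, "wx": 0, "wy": -0.005, "wz": 0.008},
    {"gripper": 18, "x": -3, "y": 3, "z": 110, "wx": 0, "wy": -0.005, "wz": 0.008},
    {"gripper": 18, "x": -3, "y": 3, "z": 110, "wx": 0, "wy": -0.005, "wz": 0.008},
    {"gripper": 18, "x": -3, "y": 3, "z": 110, "wx": 0, "wy": -0.005, "wz": 0.008},
    {"gripper": 18, "x": -3, "y": 3, "z": 110, "wx": 0, "wy": -0.005, "wz": 0.008},
  ],
)

```text
time_s: 38.8
eef_pos: [0.4077, 0.0718, 0.1155]
tool_rot: [[-0.31, 0.669, 0.675], [0.283, 0.743, -0.606], [-0.908, 0.003, -0.42]]
force: [-2.0, -1.2, 3.9]
grip_width: 0.0224
gripper_force: 58.4
```

Run:
```python
from h import *
s=env.sense();print(s["joints"].round(1),s["eef_pos"],s["grip_width"])
go([.4435,.0379,.24],side(-42,25,-1))
for e in(45,65,77,90,115): go([.4435-.05*(e-25)/90,.0379,.24+.09*(e-25)/90],side(-42,e,-1))
```

```text
[ 30.4  36.5 -69.7 -49.4 -59.9  53. ] [0.40766189 0.07183929 0.1154856 ] 0.02240269962931859
t 38.8 shift [-133.9   -0.8  -61.4] turn [ 0.001  0.003 -0.003] TCP [0.407 0.071 0.263] J [ 30.  36. -70. -49. -60.  53.]
t 38.8 shift [-167.    -8.1  -73.9] turn [ 0.002  0.352 -0.003] TCP [0.404 0.063 0.298] J [ 30.  36. -70. -49. -60.  53.]
t 38.8 shift [-197.9  -15.4  -80.4] turn [ 0.002  0.701 -0.002] TCP [0.404 0.053 0.329] J [ 30.  36. -70. -49. -60.  53.]
t 38.8 shift [-214.6  -19.9  -81.8] turn [ 0.002  0.911 -0.002] TCP [0.406 0.046 0.345] J [ 30.  36. -70. -49. -60.  53.]
t 38.8 shift [-230.5  -24.6  -81.7] turn [ 0.003  1.138 -0.002] TCP [0.407 0.038 0.359] J [ 30.  36. -70. -49. -60.  53.]
t 38.8 shift [-253.8  -33.9  -78.8] turn [ 3.000e-03  1.574e+00 -1.000e-03] TCP [0.41  0.023 0.379] J [ 30.  36. -70. -49. -60.  53.]
```

carry_out(
  motion=[
    {"gripper": 18, "x": -45, "y": 0, "z": -12, "wx": 0, "wy": 0, "wz": 0},
    {"gripper": 18, "x": -90, "y": 0, "z": -24, "wx": 0, "wy": 0, "wz": 0},
    {"gripper": 18, "x": -134, "y": 0, "z": -36, "wx": 0, "wy": 0, "wz": 0},
    {"gripper": 18, "x": -152, "y": -2, "z": -45, "wx": 0, "wy": 0.17, "wz": 0},
    {"gripper": 18, "x": -170, "y": -5, "z": -54, "wx": 0, "wy": 0.34, "wz": 0},
    {"gripper": 18, "x": -184, "y": -9, "z": -58, "wx": 0, "wy": 0.51, "wz": 0},
    {"gripper": 18, "x": -198, "y": -14, "z": -62, "wx": 0, "wy": 0.68, "wz": 0},
    {"gripper": 18, "x": -210, "y": -18, "z": -64, "wx": 0, "wy": 0.85, "wz": 0},
  ],
)

```text
time_s: 39.8
eef_pos: [0.4162, 0.0381, 0.3335]
tool_rot: [[-0.704, 0.669, 0.237], [0.636, 0.743, -0.208], [-0.316, 0.004, -0.949]]
force: [1.6, -0.6, -7.7]
grip_width: 0.0223
gripper_force: 60.4
```

Run:
```python
from h import *
s=env.sense();print(s["joints"].round(1),s["eef_pos"],s["grip_width"],s["force"])
go([.42,-.0,.33],side(-42,115,-1))
# yaw to bz az -85.9 : tool z az (e>90) -85.9
go([.45,-.15,.30],side(-85.9,115,-1))
```

```text
[  2.8  -4.4 -30.8  50.1 -12.7  43.3] [0.41619272 0.03808524 0.33349026] 0.022315756394954516 [ 1.57976813 -0.58520572 -7.67424199]
t 39.8 shift [-62.8 -25.6 -27. ] turn [0.004 0.758 0.   ] TCP [ 0.437 -0.015  0.379] J [  3.  -4. -31.  50. -13.  43.]
t 39.8 shift [-163.8 -132.9   37.8] turn [-0.041  0.718  0.783] TCP [ 0.452 -0.173  0.349] J [  3.  -4. -31.  50. -13.  43.]
```

carry_out(
  motion=[
    {"gripper": 18, "x": -20, "y": -10, "z": -4, "wx": 0, "wy": 0.15, "wz": 0.05},
    {"gripper": 18, "x": -42, "y": -26, "z": -2, "wx": -0.01, "wy": 0.28, "wz": 0.16},
    {"gripper": 18, "x": -66, "y": -45, "z": 6, "wx": -0.02, "wy": 0.4, "wz": 0.28},
    {"gripper": 18, "x": -92, "y": -66, "z": 14, "wx": -0.02, "wy": 0.5, "wz": 0.41},
    {"gripper": 18, "x": -116, "y": -88, "z": 22, "wx": -0.03, "wy": 0.58, "wz": 0.54},
    {"gripper": 18, "x": -140, "y": -110, "z": 30, "wx": -0.035, "wy": 0.65, "wz": 0.67},
    {"gripper": 18, "x": -164, "y": -133, "z": 38, "wx": -0.041, "wy": 0.718, "wz": 0.783},
    {"gripper": 18, "x": -164, "y": -133, "z": 38, "wx": -0.041, "wy": 0.718, "wz": 0.783},
  ],
)

```text
time_s: 40.8
eef_pos: [0.4529, -0.1759, 0.3473]
tool_rot: [[-0.061, 0.998, -0.028], [0.906, 0.067, 0.417], [0.418, 0.0, -0.908]]
force: [0.4, 0.8, -6.7]
grip_width: 0.0225
gripper_force: 60.3
```

Run:
```python
from h import *
s=env.sense();print(s["joints"].round(1),s["eef_pos"],s["grip_width"],s["force"])
for z in(.20,.085,.060):go([.5174,-.331,z],side(-85.9,115,-1))
```

```text
[-39.2  21.7   0.7  86.5  17.8  44.2] [ 0.45289073 -0.17589769  0.34726012] 0.02253852214835449 [ 0.38181443  0.82139769 -6.73378545]
t 40.8 shift [-206.3   54.1   13.3] turn [ 0.002  0.005 -0.004] TCP [ 0.519 -0.354  0.249] J [-39.  22.   1.  86.  18.  44.]
t 40.8 shift [-254.5   54.   117.8] turn [ 0.002  0.005 -0.004] TCP [ 0.519 -0.354  0.134] J [-39.  22.   1.  86.  18.  44.]
t 40.8 shift [-264.9   54.   140.5] turn [ 0.002  0.005 -0.004] TCP [ 0.519 -0.354  0.109] J [-39.  22.   1.  86.  18.  44.]
```

carry_out(
  motion=[
    {"gripper": 18, "x": -50, "y": 13, "z": 3, "wx": 0, "wy": 0, "wz": 0},
    {"gripper": 18, "x": -100, "y": 26, "z": 6, "wx": 0, "wy": 0, "wz": 0},
    {"gripper": 18, "x": -150, "y": 40, "z": 10, "wx": 0, "wy": 0.005, "wz": 0},
    {"gripper": 18, "x": -206, "y": 54, "z": 13, "wx": 0, "wy": 0.005, "wz": -0.004},
    {"gripper": 18, "x": -225, "y": 54, "z": 55, "wx": 0, "wy": 0.005, "wz": -0.004},
    {"gripper": 18, "x": -235, "y": 54, "z": 76, "wx": 0, "wy": 0.005, "wz": -0.004},
    {"gripper": 18, "x": -235, "y": 54, "z": 76, "wx": 0, "wy": 0.005, "wz": -0.004},
  ],
)

```text
time_s: 41.68
eef_pos: [0.5198, -0.3493, 0.1801]
tool_rot: [[-0.07, 0.997, -0.031], [0.903, 0.076, 0.423], [0.424, 0.002, -0.905]]
force: [0.1, 0.4, -5.4]
grip_width: 0.022
gripper_force: 60.4
```

```bash
cat >> h.py <<'E'
RR=Ro.from_euler('z',4.1,degrees=True).as_matrix();R0=np.array([.5172,-.3258,0])
def rackchk(zlo,zhi,cam="scene"):
    p,d,W=cloud(cam);L=(W-R0)@RR*1000
    g=(p.max(2).astype(int)-p.min(2)<30)&(p.max(2)>60)&(abs(L[...,0])<30)&(abs(L[...,1])<110)
    for y0 in range(-100,100,20):
        q=L[g&(L[...,1]>=y0)&(L[...,1]<y0+20)&(L[...,2]>zlo)&(L[...,2]<zhi)]
        if len(q)>5:print(y0,len(q),q.mean(0).round(1),"top",np.percentile(q[:,2],90).round(1),"x",np.percentile(q[:,0],[5,95]).round(1))
    return p
E
python3 - <<'E'
from h import *
s=env.sense();print(s["joints"].round(1),s["eef_pos"],s["grip_width"],s["force"])
p=rackchk(90,190);cv2.imwrite("pics/s8.png",cv2.resize(p[80:280,130:350],None,fx=3.5,fy=3))
print("top");rackchk(90,190,"top")
for z in(.085,.065,.050):go([.5174,-.331,z],side(-85.9,115,-1))
E
```

```text
[-46.8  46.1  17.5  81.4  15.5  36. ] [ 0.51980781 -0.34926578  0.18006859] 0.022041019662818483 [ 0.06645727  0.43042493 -5.39572161]
-40 29 [ 11.9 -26.8 161.6] top 177.0 x [-10.1  27.5]
-20 187 [  2.3  -7.7 162.8] top 186.2 x [-25.   26.7]
0 126 [  6.7   7.5 137.8] top 148.6 x [-17.5  25.4]
20 42 [  4.9  30.  137.7] top 142.3 x [-7.5 12.6]
40 46 [  5.1  49.8 137.4] top 141.8 x [-5.5 12.6]
60 29 [  6.7  69.2 140.8] top 147.9 x [-2.  16.5]
80 144 [  2.9  88.8 134.6] top 149.3 x [-15.6  20.6]
top
-40 38 [  1.1 -25.7 143.2] top 151.1 x [-10.6  13.5]
-20 176 [  0.5  -8.7 160.9] top 185.5 x [-25.5  26.6]
0 149 [  1.5   7.8 142. ] top 155.2 x [-19.1  21.8]
20 59 [  0.6  30.4 140.7] top 143.9 x [-8.7 10.5]
40 62 [1.000e-01 4.990e+01 1.402e+02] top 144.9 x [-9.5 10.2]
60 60 [-1.000e-01  6.970e+01  1.427e+02] top 150.5 x [-11.2  11.3]
80 119 [ -0.8  88.1 141.9] top 153.0 x [-18.7  17.1]
t 41.8 shift [-23.5  -2.2  43.2] turn [0.003 0.002 0.006] TCP [ 0.519 -0.354  0.134] J [-47.  46.  18.  82.  16.  36.]
t 41.8 shift [-32.   -2.3  61.3] turn [0.003 0.002 0.006] TCP [ 0.519 -0.354  0.114] J [-47.  46.  18.  82.  16.  36.]
t 41.8 shift [-38.3  -2.4  74.9] turn [0.003 0.002 0.006] TCP [ 0.519 -0.354  0.099] J [-47.  46.  18.  82.  16.  36.]
```

View pics/s8.png

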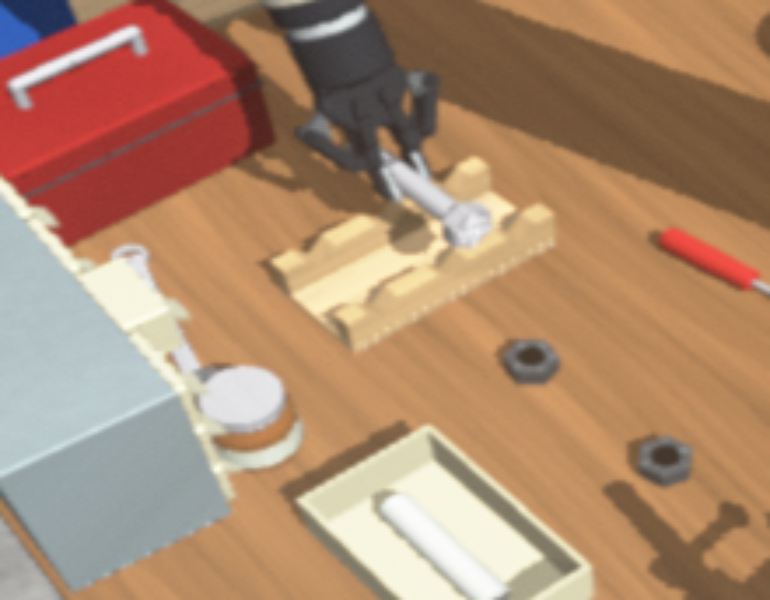

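The scene crop shows the bolt level above the middle notch pair, with its head at (465,225). The bar lies flat in the drawer at (440,545). Lowering into the notch.

carry_out(
  motion=[
    {"gripper": 18, "x": -12, "y": -2, "z": 22, "wx": 0, "wy": 0, "wz": 0.005},
    {"gripper": 18, "x": -23, "y": -2, "z": 43, "wx": 0, "wy": 0, "wz": 0.005},
    {"gripper": 18, "x": -30, "y": -2, "z": 57, "wx": 0, "wy": 0, "wz": 0.005},
    {"gripper": 18, "x": -34, "y": -2, "z": 66, "wx": 0, "wy": 0, "wz": 0.005},
    {"gripper": 18, "x": -34, "y": -2, "z": 66, "wx": 0, "wy": 0, "wz": 0.005},
  ],
)

```text
time_s: 42.4
eef_pos: [0.5189, -0.3541, 0.1078]
tool_rot: [[-0.065, 0.998, -0.027], [0.904, 0.07, 0.421], [0.422, 0.003, -0.907]]
force: [0.4, -0.1, -6.2]
grip_width: 0.0224
gripper_force: 60.6
```

carry_out(
  motion=[
    {"gripper": 18, "x": -0.9, "y": 0, "z": 1.8, "wx": 0, "wy": 0, "wz": 0},
    {"gripper": 18, "x": -1.8, "y": 0, "z": 3.6, "wx": 0, "wy": 0, "wz": 0},
    {"gripper": 18, "x": -2.5, "y": 0, "z": 5.4, "wx": 0, "wy": 0, "wz": 0},
    {"gripper": 18, "x": -2.5, "y": 0, "z": 5.4, "wx": 0, "wy": 0, "wz": 0},
  ],
)

```text
time_s: 42.9
eef_pos: [0.5188, -0.3542, 0.1017]
tool_rot: [[-0.064, 0.998, -0.027], [0.904, 0.07, 0.421], [0.422, 0.003, -0.907]]
force: [-0.3, 0.8, -5.9]
grip_width: 0.0223
gripper_force: 60.6
```

carry_out(
  motion=[
    {"gripper": 18, "x": -0.9, "y": 0, "z": 1.8, "wx": 0, "wy": 0, "wz": 0},
    {"gripper": 18, "x": -1.4, "y": 0, "z": 3, "wx": 0, "wy": 0, "wz": 0},
    {"gripper": 18, "x": -1.4, "y": 0, "z": 3, "wx": 0, "wy": 0, "wz": 0},
  ],
)

```text
time_s: 43.28
eef_pos: [0.5191, -0.3543, 0.0987]
tool_rot: [[-0.065, 0.998, -0.026], [0.904, 0.07, 0.421], [0.422, 0.003, -0.907]]
force: [1.6, -0.1, -3.0]
grip_width: 0.0222
gripper_force: 60.7
```

carry_out(
  motion=[
    {"gripper": 18, "x": -0.4, "y": 0, "z": 0.8, "wx": 0, "wy": 0, "wz": 0},
    {"gripper": 18, "x": -0.4, "y": 0, "z": 0.8, "wx": 0, "wy": 0, "wz": 0},
  ],
)

```text
time_s: 43.52
eef_pos: [0.5192, -0.3544, 0.0981]
tool_rot: [[-0.065, 0.998, -0.026], [0.905, 0.07, 0.421], [0.421, 0.004, -0.907]]
force: [1.8, -0.2, 2.6]
grip_width: 0.0223
gripper_force: 61.1
```

Contact. Releasing and backing off along the tool axis.

carry_out(
  motion=[
    {"gripper": 45, "x": 0, "y": 0, "z": 0, "wx": 0, "wy": 0, "wz": 0},
    {"gripper": 45, "x": 0, "y": 0, "z": 0, "wx": 0, "wy": 0, "wz": 0},
    {"gripper": 45, "x": 0, "y": 0, "z": 0, "wx": 0, "wy": 0, "wz": 0},
    {"gripper": 45, "x": 0, "y": 0, "z": -40, "wx": 0, "wy": 0, "wz": 0},
    {"gripper": 45, "x": 0, "y": 0, "z": -90, "wx": 0, "wy": 0, "wz": 0},
    {"gripper": 45, "x": 0, "y": -50, "z": -130, "wx": 0, "wy": 0, "wz": 0},
    {"gripper": 45, "x": 0, "y": -100, "z": -150, "wx": 0, "wy": 0, "wz": 0},
    {"gripper": 45, "x": 0, "y": -140, "z": -150, "wx": 0, "wy": 0, "wz": 0},
  ],
)

```text
time_s: 44.52
eef_pos: [0.3817, -0.4284, 0.2347]
tool_rot: [[-0.064, 0.998, -0.026], [0.906, 0.069, 0.418], [0.419, 0.004, -0.908]]
force: [-0.2, -0.2, -0.5]
grip_width: 0.045
gripper_force: 0.0
```

Run:
```python
from h import *
s=env.sense();print(s["time_s"],s["eef_pos"],s["force"])
p=rackchk(48,90,"top");print("vee");vee()
cv2.imwrite("pics/top9.png",cv2.resize(p[130:320,190:510],None,fx=2.5,fy=2.5,interpolation=cv2.INTER_CUBIC))
p,d,W=cloud("scene");L=(W-S0)@SR*1000;dk=p.max(2)<70
for n,b in(("ball",((-20,60),(-130,-95),(110,215))),("knob",((-20,20),(-62,-30),(140,185)))):
    m=dk
    for i in range(3):m=m&(L[...,i]>b[i][0])&(L[...,i]<b[i][1])
    Q=L[m];print(n,len(Q),np.percentile(Q,[5,50,95],axis=0).round(1).tolist() if len(Q) else 0)
```

```text
44.525 [ 0.38171814 -0.42843345  0.23466077] [-0.23802125 -0.16235541 -0.53887394]
-80 19 [  0.  -63.8  56. ] top 59.7 x [-10.2   9.7]
-60 57 [ -0.3 -49.9  56.4] top 60.8 x [-10.   10.3]
-40 54 [  0.1 -30.1  56.4] top 59.9 x [-9.7 10.1]
-20 53 [ -0.5 -10.1  56.2] top 60.7 x [-10.7   9.3]
0 52 [-0.   9.7 56.4] top 60.7 x [-9.5  8.9]
20 55 [ 0.1 29.6 56.9] top 62.5 x [-9.8 10.4]
40 56 [-0.1 50.  56.5] top 60.2 x [-10.    9.7]
60 66 [-0.2 71.5 61.1] top 69.4 x [-16.5  14.9]
80 55 [ 0.2 85.1 62.4] top 69.9 x [-16.7  18.2]
vee
-100 36 [ -0.9 -82.9  73.2] top 82.8
-80 89 [  0.4 -71.8  75.5] top 84.0
-60 81 [ -3.  -51.3  64.5] top 72.8
-40 10 [-21.8 -37.8  58.6] top 61.4
-20 58 [-0.3 -9.  70.1] top 75.2
0 60 [ 0.2 10.5 71.2] top 75.8
20 77 [ 0.5 32.  69.2] top 75.8
40 134 [-0.2 49.2 64.6] top 73.3
60 32 [ 0.3 65.5 70.4] top 74.2
ball 15 [[10.7, -118.0, 136.9], [14.9, -113.1, 141.3], [18.3, -104.6, 146.1]]
knob 44 [[3.3, -51.7, 156.3], [11.5, -42.5, 165.7], [14.2, -36.5, 171.0]]
```

View pics/top9.png

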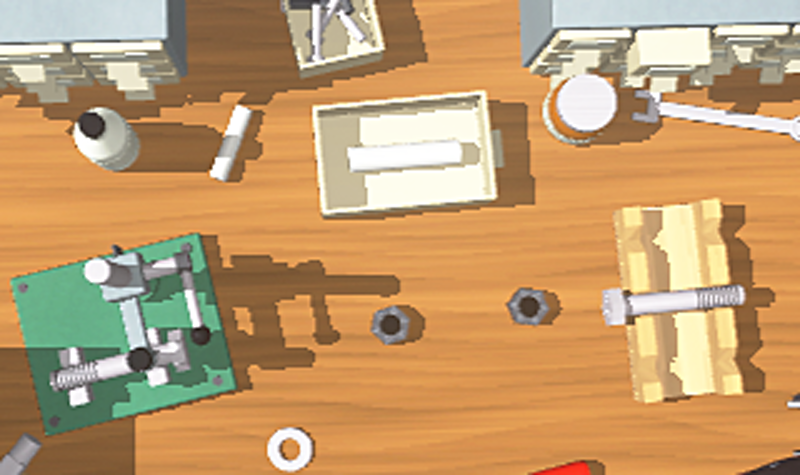

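The final view shows one bolt in the vees under the lowered stop with the lever level at (200,335). The other bolt is in the middle rack notches at (675,300), the bar is flat in the drawer at (410,157), and the bottle and jar are standing. Handing in.

```bash
python3 -c "
from bench import env
print(env.finish_job())"
```

```text
the job is handed in; nothing more can be done
None
```

The job is handed in after about 45 s of robot time, with no verdict returned: one bolt is in the vees under the stop with the lever down, the only other bolt is in the middle rack notches, the bar is flat in the drawer, and the bottle and jar are standing. While repositioning, joint 2 read −52.12° against its −52.06° limit and the wrist force briefly showed 94 and 97 N on two axes, about 135 N combined against the 120 N limit, so either could fail the run.

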